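# Pack and lock the specimen shipping boxes

### The job

Pack every specimen jar upright in the pocket of a shipping box of its own, press the cover of each box you filled down until it clicks and stays shut, then lock it with a retaining pin from the stand, pushed fully home through the holes in both tabs. Leave the cover of a box without a jar open and any spare pin in its stand, and do not disturb the other things on the bench.

Things in the scene. Friction and masses are not known exactly. Their poses are not given: they have to be found in the camera images.
- box1: fixed white open-topped shipping box, 108 (x) x 124 (y) mm, walls 66 mm high, 6 mm thick; origin at the centre of its underside, own x away from the robot. Grey foam insert, top 24 mm up, leaves a 64 x 64 mm central pocket with its floor 6 mm up; inside above the foam 96 (x) x 112 (y) mm. Hinge line of its cover along y, at x = +54 mm, z = 66 mm (the far rim)
- box1_hole (a point): centre of the tab holes of box1, in front of it: 77 mm to -x of its origin and 72 mm up, level with the upper face of the cover's tab when shut; axes as the box. The box's steel tab (42 x 44 mm, from 58 to 66 mm up, 17 mm round hole) lies under the cover's orange tab
- cover1 (a joint): cover of box1, rad: 0 shut, 1.57 upright, 2.0 leaning back (stop). Clear plate, blue frame, 112 mm hinge to front edge, 124 wide, 6 thick (underside on hinge line); orange tab 38 mm farther, 44 wide, 15 mm hole. Starts open; a weak spring (0.12 N m) reopens it if let go. In the last 0.14 rad a detent resists: 10 to 15 N down near the front edge takes it past, then it stays shut
- box2: fixed white open-topped shipping box, 108 (x) x 124 (y) mm, walls 66 mm high, 6 mm thick; origin at the centre of its underside, own x away from the robot. Grey foam insert, top 24 mm up, leaves a 64 x 64 mm central pocket with its floor 6 mm up; inside above the foam 96 (x) x 112 (y) mm. Hinge line of its cover along y, at x = +54 mm, z = 66 mm (the far rim)
- box2_hole (a point): centre of the tab holes of box2, in front of it: 77 mm to -x of its origin and 72 mm up, level with the upper face of the cover's tab when shut; axes as the box. The box's steel tab (42 x 44 mm, from 58 to 66 mm up, 17 mm round hole) lies under the cover's orange tab
- cover2 (a joint): cover of box2, rad: 0 shut, 1.57 upright, 2.0 leaning back (stop). Clear plate, blue frame, 112 mm hinge to front edge, 124 wide, 6 thick (underside on hinge line); orange tab 38 mm farther, 44 wide, 15 mm hole. Starts open; a weak spring (0.12 N m) reopens it if let go. In the last 0.14 rad a detent resists: 10 to 15 N down near the front edge takes it past, then it stays shut
- box3: fixed white open-topped shipping box, 108 (x) x 124 (y) mm, walls 66 mm high, 6 mm thick; origin at the centre of its underside, own x away from the robot. Grey foam insert, top 24 mm up, leaves a 64 x 64 mm central pocket with its floor 6 mm up; inside above the foam 96 (x) x 112 (y) mm. Hinge line of its cover along y, at x = +54 mm, z = 66 mm (the far rim)
- box3_hole (a point): centre of the tab holes of box3, in front of it: 77 mm to -x of its origin and 72 mm up, level with the upper face of the cover's tab when shut; axes as the box. The box's steel tab (42 x 44 mm, from 58 to 66 mm up, 17 mm round hole) lies under the cover's orange tab
- cover3 (a joint): cover of box3, rad: 0 shut, 1.57 upright, 2.0 leaning back (stop). Clear plate, blue frame, 112 mm hinge to front edge, 124 wide, 6 thick (underside on hinge line); orange tab 38 mm farther, 44 wide, 15 mm hole. Starts open; a weak spring (0.12 N m) reopens it if let go. In the last 0.14 rad a detent resists: 10 to 15 N down near the front edge takes it past, then it stays shut
- jar1: specimen jar, standing upright: amber body 50 mm across and 42 mm tall with a paper band, white screw cap 54 mm across, 56 mm tall in all, about 150 g; origin at the centre of its underside, z up. May be absent
- jar2: specimen jar, standing upright: amber body 50 mm across and 42 mm tall with a paper band, white screw cap 54 mm across, 56 mm tall in all, about 150 g; origin at the centre of its underside, z up. May be absent
- jar3: specimen jar, standing upright: amber body 50 mm across and 42 mm tall with a paper band, white screw cap 54 mm across, 56 mm tall in all, about 150 g; origin at the centre of its underside, z up. May be absent
- pin1: retaining pin standing in the pin stand: steel shank 10 mm across and 46 mm long with a tapered tip, then a collar 26 mm across and 4 mm thick, then a red round grip 24 mm across and 36 mm tall; 86 mm in all, about 60 g; origin at the tip, z along the pin to the grip. The collar rests on the stand, and on the cover's tab when fully home
- pin2: retaining pin standing in the pin stand: steel shank 10 mm across and 46 mm long with a tapered tip, then a collar 26 mm across and 4 mm thick, then a red round grip 24 mm across and 36 mm tall; 86 mm in all, about 60 g; origin at the tip, z along the pin to the grip. The collar rests on the stand, and on the cover's tab when fully home
- pin3: retaining pin standing in the pin stand: steel shank 10 mm across and 46 mm long with a tapered tip, then a collar 26 mm across and 4 mm thick, then a red round grip 24 mm across and 36 mm tall; 86 mm in all, about 60 g; origin at the tip, z along the pin to the grip. The collar rests on the stand, and on the cover's tab when fully home
- stand: aluminium pin stand, fixed: 160 mm (own x) x 50 mm (y) x 55 mm high, three 14 mm holes 53 mm apart along x; origin at the centre of its underside
- marker: green marker pen, 135 x 13 x 13 mm, lying between two boxes; a bystander, leave it alone; origin at its underside
- tape: yellow roll of tape, 48 mm across, 18 mm high, lying between two boxes; a bystander, leave it alone; origin at its underside
- wash: white squeeze bottle, 60 mm across, 170 mm tall, red cap; a bystander, leave it alone; origin at its underside
- reagent: amber bottle, 60 mm across, 130 mm tall; a bystander, leave it alone; origin at its underside
- tuberack: white tube rack, 80 x 200 mm, 92 mm tall with its tubes; a bystander, leave it alone; origin at its underside
- forceps: steel forceps, 120 mm long, 10 mm high, lying flat; a bystander, leave it alone; origin at its underside

How it is judged:
By the outcome, as a careful person would: the job done as asked, in the order asked, and still so for the second after the job is handed in, with the robot touching nothing.
Of jar1, jar2, jar3 only 2 to 3 are there at a start; the rules pass over those that are not, and their reading is None.
At some moment in a run one of jar1, jar2, jar3 may be knocked a few centimetres aside while the robot is not near it.
It also fails if it takes over 210 s, if anything falls off the work surface, if the arm or the gripper's body presses on something with over 40 N, if the wrist force passes 120 N, or if a joint passes its speed limit or range.

### The arm

A 6-joint arm with a two-finger parallel gripper is mounted at the origin on the work surface. World frame = base frame: x ahead of the robot, y to its left, z up, the work surface at z = 0. Lengths are in m, angles in rad, forces in N, time in s.
With the tool pointing down it reaches from about 0.25 to 0.725 m from the base axis. Payload 9.7 kg.
Tool frame: the origin (TCP) lies midway between the tips of the shut fingers; the grasp point (between the pads) lies 19 mm behind it; z points along the fingers, y is the line along which they close (so a half turn about z gives the same grasp; the last joint's range is limited). The gripper opens to 85 mm and grips with 20 to 120 N. Pads are 22 mm wide; open, the fingers measure 114 mm over their backs; the gripper's body (76 mm by 85 mm) begins 54 mm behind the grasp point. The pads swing forward as they close: fully open they stand 13 mm farther back than shut.
Start: joints at [-1.292, 0.087, 0.176, 1.66, 0, 1.571], TCP at [0.151, -0.529, 0.231] pointing down, gripper open.
Joint ranges: [-3.13, 3.13], [-0.85, 1.81], [-1.15, 1.24], [-2.2, 2.28], [-1.44, 1.52], [-3.14, 3.14]. Speed limits (rad/s): [2.22, 2.22, 2.57, 3.14, 3.14, 3.14].

### API

Orientations are given as a unit quaternion [w, x, y, z].
In Python, from cell import r gives the robot as it stands.
- The arm moves only by the shell command python3 -m inch 'ROWS' [FORCE]. ROWS is a JSON object of lists of equal length, an entry for each row: "delta_pos": the shift along the tool's x, y, z each as a share of 0.04 m, from -1 to 1, a list of three; "angular": the turn, a rotation vector about the tool's x, y, z each as a share of pi rad, from -1 to 1, a list of three; "claw": the opening, from 0 (shut) to 1 (fully open). A call has 1 to 5 rows; each row shifts and turns the commanded pose from where the row before left it, along the tool's axes as they then stand; what a row does not reach is not made up. A row lasts 1/10 s, in which the tool goes at most 50 mm and 8.59 degrees, less where a joint would pass 70% of its speed; a pose out of reach is approached as far as the arm can. A call with a number of a shift or a turn outside -1 to 1 is refused whole. A call with a gripper value outside its range is refused whole. The fingers move at their own pace and stop on an object; FORCE is the grip in N (left out, the last holds). Time passes only in rows, so rows that do not move let the fingers close. It gives the time, the measured TCP pose, the force, the opening and the grip force at its end, in the units of the state.
- r.get_obs(): the state, without advancing time (a new reading comes with each control period).
- r.camera(name): name is "side" or "top" or "wrist"; returns a dict with "img" (480x640x3 uint8, blue, green, red), "z_map" (480x640 float32, m along the optical axis (not along the pixel's ray), 0 where there is no reading), "intrinsics" (3x3 intrinsics, pixels), "world_to_cam" (4x4, takes a point from world to camera coordinates). Camera axes: x right, y down, z forward; pixel columns grow to the right and rows downward; lengths in m; the calibration is good to about 2 mm. The wrist camera is an equidistant fisheye: a pixel r from the principal point sees the ray r / f radians off the axis. A picture is of the moment at which its call begins.
- r.job_done(): hands the job in; it is judged then, once.
The state is a dict: "time_s": time; "joint_positions": joint angles; "qvel": joint speeds; "effort": joint torques, N m; "eef_pos": TCP position; "eef_rot": TCP orientation; "wrist_force": force on the tool from outside, world axes, zero at the start; "torque": the same for the moment, N m; "width": opening from 0.0 (shut) to 1.0 (fully open); "grasp_force": force on a finger pad.
Only numpy, scipy, OpenCV 4.12 (cv2) and the standard library are available. Lean on these libraries where they do the work, as an engineer would, in place of code of your own. Each camera call takes 0.05 s, during which the arm holds its last target. There are 200 camera calls.

## Working session

There is one attempt and no reset: what is moved stays moved. The work goes in short steps, Python scripts to look and compute and a shell command to move; the robot and the scene stay as the last step left them, time stands still between calls to the robot, and variables do not carry over. Pictures are saved under pics/ and viewed, at most 14 in all, crops included, and the job is handed in when it is done.

```bash
ls; mkdir -p pics
python3 - <<'E'
from cell import r
import cv2, numpy as np
o=r.get_obs(); print({k:np.round(v,3).tolist() if not np.isscalar(v) else v for k,v in o.items()})
for n in ("top","side"):
    c=r.camera(n); cv2.imwrite(f"pics/{n}0.png",c["img"]); np.savez(f"pics/{n}0.npz",**c)
    print(n,np.round(c["intrinsics"],1).tolist(),np.round(c["world_to_cam"],3).tolist())
E
```

```text
pics
{'time_s': 0.0, 'joint_positions': [-1.292, 0.087, 0.175, 1.66, 0.0, 1.571], 'qvel': [0.001, 0.0, -0.001, 0.001, 0.0, 0.001], 'effort': [-0.0, -52.038, 46.481, 0.016, 0.0, 0.0], 'eef_pos': [0.151, -0.529, 0.231], 'eef_rot': [-0.001, 0.99, 0.139, -0.0], 'wrist_force': [-0.261, 0.465, 0.569], 'torque': [0.03, 0.034, -0.002], 'grasp_force': 0.0, 'width': 1.0012214347198403}
top [[462.5, 0.0, 316.8], [0.0, 462.5, 244.1], [0.0, 0.0, 1.0]] [[-0.019, -1.0, 0.002, -0.011], [-0.998, 0.019, -0.052, 0.562], [0.052, -0.003, -0.999, 0.994], [0.0, 0.0, 0.0, 1.0]]
side [[521.4, 0.0, 316.7], [0.0, 521.4, 236.9], [0.0, 0.0, 1.0]] [[0.912, -0.411, 0.002, -0.526], [-0.198, -0.442, -0.875, 0.176], [0.36, 0.797, -0.484, 0.891], [0.0, 0.0, 0.0, 1.0]]
```

View pics/top0.png

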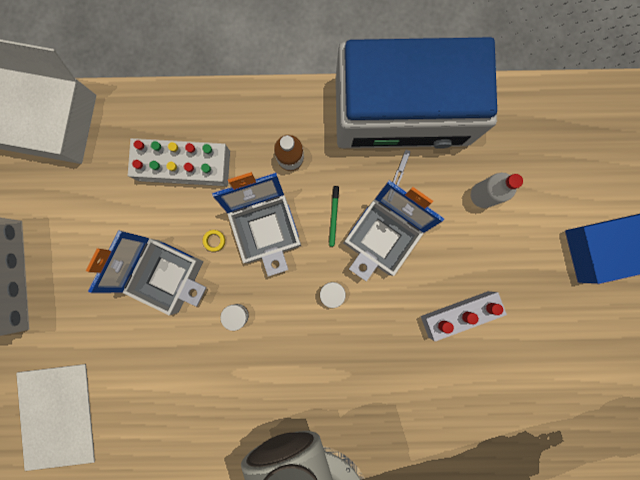

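View pics/side0.png

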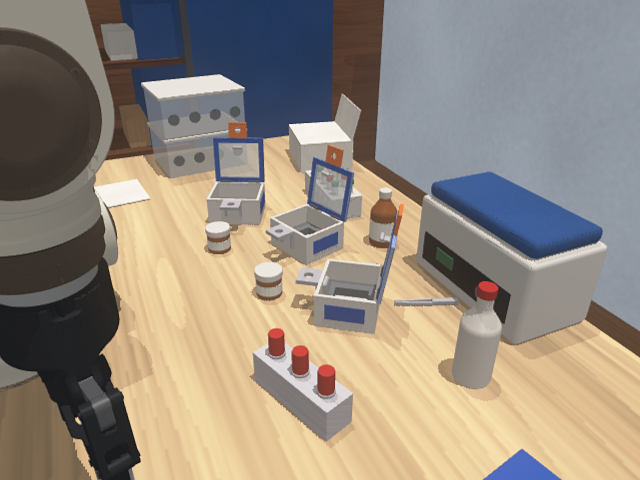

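The top view shows two jars, with caps at (234,318) and (332,295). The three open boxes are at about (165,272), (263,230) and (380,238), and the pin grips are at (446,327), (470,318) and (495,309). The side view agrees: jars at (218,236) and (268,281), pins at (277,343), (300,360) and (326,380).

```bash
cat > h.py <<'E'
import numpy as np, cv2
from scipy.spatial.transform import Rotation as R
def cloud(c):
    z=c["z_map"]; K=c["intrinsics"]; T=np.linalg.inv(c["world_to_cam"])
    v,u=np.mgrid[:480,:640]; p=np.stack([(u-K[0,2])/K[0,0]*z,(v-K[1,2])/K[1,1]*z,z],-1)
    w=p@T[:3,:3].T+T[:3,3]; w[z<=0]=np.nan; return w
def ray(c,uv):
    K=c["intrinsics"]; T=np.linalg.inv(c["world_to_cam"])
    d=T[:3,:3]@np.array([(uv[0]-K[0,2])/K[0,0],(uv[1]-K[1,2])/K[1,1],1]); return T[:3,3],d/np.linalg.norm(d)
def plane(c,uv,z):
    o,d=ray(c,uv); return o+d*(z-o[2])/d[2]
def tri(c1,p1,c2,p2):
    o1,d1=ray(c1,p1);o2,d2=ray(c2,p2)
    s,t=np.linalg.lstsq(np.stack([d1,-d2],1),o2-o1,rcond=None)[0]
    a,b=o1+s*d1,o2+t*d2; return (a+b)/2,np.linalg.norm(a-b)
def red(img):
    h=cv2.cvtColor(img,cv2.COLOR_BGR2HSV); return (((h[...,0]<6)|(h[...,0]>174))&(h[...,1]>150)&(h[...,2]>60)).astype(np.uint8)
def blobs(m,a=20):
    n,l,s,c=cv2.connectedComponentsWithStats(m); return [(np.round(c[i],1),s[i,4],l==i) for i in range(1,n) if s[i,4]>=a]
E
python3 - <<'E'
from h import *
T=dict(np.load("pics/top0.npz"));S=dict(np.load("pics/side0.npz"))
wt,ws=cloud(T),cloud(S)
for n,c,w in(("top",T,wt),("side",S,ws)):
    print(n,"table z",np.nanmedian(w[(w[...,0]>.2)&(w[...,0]<.35)&(abs(w[...,1])<.2)][:,2]))
    for p,a,m in blobs(red(c["img"])): print(" red",p,a,np.round(np.nanmedian(w[m],0),4),np.round(np.nanpercentile(w[m][:,2],97),4))
# layer map of the workspace from both views
for n,w in(("top",wt),("side",ws)):
  for lo,hi,lab in((.048,.062,"captop"),(.06,.074,"rim"),(.05,.062,"stand")):
    q=w[(w[...,2]>lo)&(w[...,2]<hi)&(w[...,0]>.15)&(w[...,0]<.75)&(abs(w[...,1])<.55)]
    im=np.zeros((600,1100),np.uint8); im[((q[:,0]-.15)*1000).astype(int),((.55-q[:,1])*1000).astype(int)]=1
    im=cv2.morphologyEx(im,cv2.MORPH_CLOSE,np.ones((7,7)))
    for p,a,m in blobs(im,250):
        rr=cv2.minAreaRect(np.argwhere(m)[:,::-1].astype(np.float32)); g=m[((q[:,0]-.15)*1000).astype(int),((.55-q[:,1])*1000).astype(int)]
        print(n,lab,"xy",round(.15+rr[0][1]/1000,4),round(.55-rr[0][0]/1000,4),"size",np.round(rr[1],0),"ang",round(rr[2],1),"area",a,"z",np.round(np.median(q[g][:,2]),4))
im=np.zeros((600,1100),np.uint8)
for w,v in((wt,255),(ws,120)):
    q=w[(w[...,2]>.05)&(w[...,2]<.072)&(w[...,0]>.15)&(w[...,0]<.75)&(abs(w[...,1])<.55)]
    im[((q[:,0]-.15)*1000).astype(int),((.55-q[:,1])*1000).astype(int)]=v
cv2.imwrite("pics/map.png",cv2.resize(im[50:550,100:900],None,fx=1,fy=1))
E
```

```text
top table z 0.0007965293036207299
 red [138.5 144.6] 65 [0.7675 0.3374 0.0919] 0.0955
 red [189.8 147.6] 61 [0.7589 0.233  0.092 ] 0.0951
 red [137.1 163.9] 64 [0.7275 0.3403 0.0923] 0.0961
 red [188.3 166.8] 62 [0.7194 0.2365 0.0929] 0.0964
 red [514.1 181. ] 194 [ 0.6646 -0.3902  0.1705] 0.1736
 red [494.5 308.5] 151 [ 0.4218 -0.3742  0.0947] 0.0988
 red [470.  317.5] 145 [ 0.4049 -0.3249  0.0945] 0.0983
 red [445.6 326.5] 137 [ 0.3879 -0.2754  0.0947] 0.0982
side table z 0.00040937772697335895
 red [487.1 290.1] 328 [ 0.6596 -0.3978  0.1687] 0.1709
 red [276.4 341.4] 350 [ 0.3835 -0.2874  0.0865] 0.0962
 red [300.5 359.1] 356 [ 0.4009 -0.3376  0.088 ] 0.0961
 red [327.5 378.4] 356 [ 0.419  -0.3879  0.0902] 0.0962
top captop xy 0.4026 -0.3277 size [161.  51.] ang 19.2 area 5479 z 0.0557
top captop xy 0.41 0.1559 size [52. 52.] ang 68.2 area 2164 z 0.0566
top captop xy 0.4528 -0.0504 size [52. 52.] ang 63.4 area 2108 z 0.0567
top captop xy 0.7255 0.273 size [ 54. 203.] ang 88.0 area 7065 z 0.0587
top rim xy 0.4882 0.2874 size [125. 153.] ang 63.4 area 4343 z 0.0667
top rim xy 0.554 
[... 1564 characters left out ...]
0.4016 -0.3288 size [162.  53.] ang 19.0 area 4934 z 0.0552
side stand xy 0.4091 0.1551 size [53. 55.] ang 28.1 area 2174 z 0.0561
side stand xy 0.4511 -0.0535 size [53. 53.] ang 85.6 area 2190 z 0.0559
side stand xy 0.5167 0.351 size [110.  14.] ang 65.8 area 695 z 0.0562
side stand xy 0.5096 0.2396 size [42. 11.] ang 60.8 area 272 z 0.056
side stand xy 0.5334 -0.2101 size [108.  11.] ang 55.6 area 479 z 0.0558
side stand xy 0.5895 0.0326 size [140.  41.] ang 85.7 area 660 z 0.0562
side stand xy 0.5985 0.1408 size [103.  53.] ang 71.4 area 565 z 0.0562
side stand xy 0.6023 -0.1138 size [96.  9.] ang 55.9 area 421 z 0.0562
side stand xy 0.7102 0.3534 size [14. 45.] ang 71.6 area 297 z 0.0581
```

View pics/map.png

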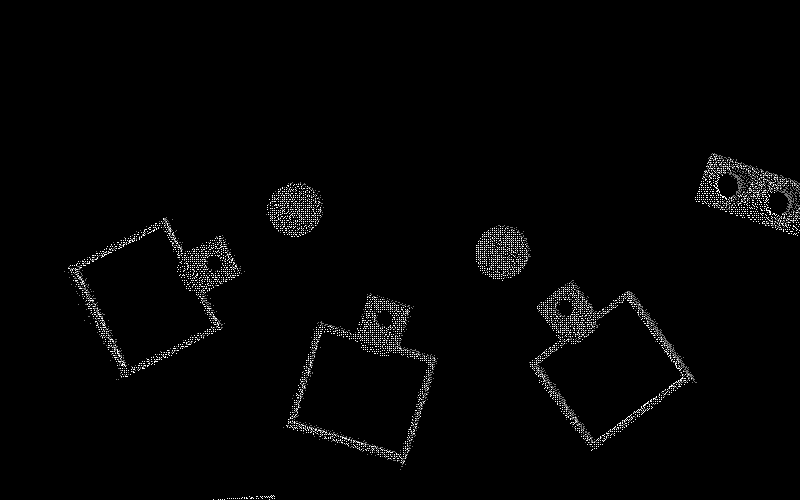

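The map shows the three box rims with tab holes at (213,264), (385,320) and (565,308). The two caps are at (295,210) and (502,252), so the third jar looks absent. I'll use box A (left) and box C (right), where the covers are easier to reach.

```bash
cat > d.py <<'E'
# d.py x y z phi_deg : remaining move in tool axes (units of a row) and turn (units of pi)
import sys
from cell import r
from h import *
o=r.get_obs(); q=o["eef_rot"]; A=R.from_quat([q[1],q[2],q[3],q[0]])
x,y,z,f=map(float,sys.argv[1:5]); f=np.radians(f); p=np.array([x,y,z])
B=R.from_matrix(np.array([[np.cos(f),np.sin(f),0],[np.sin(f),-np.cos(f),0],[0,0,-1]]))
print("t",round(o["time_s"],1),"pos",np.round(o["eef_pos"],4),"F",np.round(o["wrist_force"],1),"w",round(o["width"],3),"g",round(o["grasp_force"],1),"j6",round(o["joint_positions"][5],2))
print("now-axes d",np.round(A.inv().apply(p-o["eef_pos"])/.04,3),"turn",np.round((A.inv()*B).as_rotvec()/np.pi,4),"end-axes d",np.round(B.inv().apply(p-o["eef_pos"])/.04,3))
E
cat > look.py <<'E'
# top-view state: jars (white discs at cap height), red blobs
from cell import r
from h import *
c=r.camera("top"); w=cloud(c)
q=w[(w[...,2]>.045)&(w[...,2]<.060)&(w[...,0]>.1)&(w[...,0]<.7)&(abs(w[...,1])<.55)]
im=np.zeros((600,1100),np.uint8); ij=((q[:,0]-.1)*1000).astype(int),((.55-q[:,1])*1000).astype(int); im[ij]=1
im=cv2.morphologyEx(im,cv2.MORPH_CLOSE,np.ones((7,7)))
for p,a,m in blobs(im,600): print("layer45-60",np.round([.1+p[1]/1000,.55-p[0]/1000],4),a,np.round(np.median(q[m[ij]][:,2]),4))
for p,a,m in blobs(red(c["img"]),80): print("red",p,a,np.round(np.nanmedian(w[m],0),4))
E
python3 d.py .452 -.052 .15 144.4
```

```text
t 0.1 pos [ 0.1513 -0.5286  0.2307] F [ 0.2 -0.3 -1. ] w 1.002 g 0.0 j6 1.57
now-axes d [10.506 -9.384  2.027] turn [-2.000e-04 -4.000e-04 -7.135e-01] end-axes d [ 0.823 14.064  2.017]
```

```bash
python3 -m inch '{"delta_pos":[[0.8,-0.7,0],[0.8,-0.7,0],[0.8,-0.7,0],[0.8,-0.7,0],[0.8,-0.7,0]],"angular":[[0,0,0],[0,0,0],[0,0,0],[0,0,0],[0,0,0]],"claw":[1,1,1,1,1]}' 40
python3 -m inch '{"delta_pos":[[0.8,-0.7,0],[0.8,-0.7,0],[0.8,-0.7,0],[0.8,-0.7,0],[0.8,-0.7,0]],"angular":[[0,0,0],[0,0,0],[0,0,0],[0,0,0],[0,0,0]],"claw":[1,1,1,1,1]}'
python3 -m inch '{"delta_pos":[[0.8,-0.7,0],[0.8,-0.7,0],[0.8,-0.7,0]],"angular":[[0,0,0],[0,0,0],[0,0,0]],"claw":[1,1,1]}'
python3 -m inch '{"delta_pos":[[0,0,0],[0,0,0],[0,0,0],[0,0,0],[0,0,0]],"angular":[[0,0,-0.045],[0,0,-0.045],[0,0,-0.045],[0,0,-0.045],[0,0,-0.045]],"claw":[1,1,1,1,1]}'
python3 -m inch '{"delta_pos":[[0,0,0],[0,0,0],[0,0,0],[0,0,0],[0,0,0]],"angular":[[0,0,-0.045],[0,0,-0.045],[0,0,-0.045],[0,0,-0.045],[0,0,-0.045]],"claw":[1,1,1,1,1]}'
python3 -m inch '{"delta_pos":[[0,0,0],[0,0,0],[0,0,0],[0,0,0],[0,0,0]],"angular":[[0,0,-0.045],[0,0,-0.045],[0,0,-0.045],[0,0,-0.045],[0,0,-0.045]],"claw":[1,1,1,1,1]}'
python3 d.py .452 -.052 .15 144.4; python3 look.py
```

```text
time_s: 0.6
eef_pos: [0.2671, -0.3486, 0.231]
eef_rot: [-0.0, 0.99, 0.139, -0.0]
wrist_force: [0.8, -0.1, 0.1]
width: 1.003
grasp_force: 0.0
time_s: 1.1
eef_pos: [0.3824, -0.1698, 0.2312]
eef_rot: [0.0, 0.99, 0.139, -0.0]
wrist_force: [1.6, -0.3, -0.2]
width: 0.999
grasp_force: 0.0
time_s: 1.4
eef_pos: [0.4517, -0.0626, 0.2311]
eef_rot: [0.0, 0.99, 0.139, -0.0]
wrist_force: [0.9, -0.6, 0.9]
width: 1.002
grasp_force: 0.0
time_s: 1.9
eef_pos: [0.451, -0.0642, 0.2309]
eef_rot: [-0.0, 0.88, 0.476, -0.0]
wrist_force: [0.2, -0.1, 0.2]
width: 1.001
grasp_force: 0.0
time_s: 2.4
eef_pos: [0.451, -0.0643, 0.231]
eef_rot: [-0.0, 0.661, 0.751, -0.0]
wrist_force: [0.3, -0.5, 0.2]
width: 1.004
grasp_force: 0.0
time_s: 2.9
eef_pos: [0.451, -0.0643, 0.231]
eef_rot: [-0.0, 0.36, 0.933, -0.0]
wrist_force: [-0.0, 0.1, 1.0]
width: 1.003
grasp_force: 0.0
t 2.9 pos [ 0.451  -0.0643  0.231 ] F [-0.   0.1  1. ] w 1.003 g 0.0 j6 0.59
now-axes d [0.187 0.246 2.024] turn [-0.0001 -0.0002 -0.0366] end-axes d [0.158 0.266 2.024]
layer45-60 [ 0.4166 -0.3606] 2780 0.0556
layer45-60 [0.4098 0.1559] 2172 0.0566
red [514.1 181. ] 195 [ 0.6644 -0.3903  0.1703]
red [494.5 308.5] 151 [ 0.4218 -0.3744  0.0942]
red [470.  317.5] 145 [ 0.4051 -0.3246  0.0948]
```

```bash
python3 -m inch '{"delta_pos":[[0,0,0],[0.16,0.27,0.5],[0,0,1],[0,0,1],[0,0,1]],"angular":[[0,0,-0.0366],[0,0,0],[0,0,0],[0,0,0],[0,0,0]],"claw":[1,1,1,1,1]}' | tail -3
python3 -m inch '{"delta_pos":[[0,0,0.75],[0,0,0.75],[0,0,0],[0,0,0],[0,0,0]],"angular":[[0,0,0],[0,0,0],[0,0,0],[0,0,0],[0,0,0]],"claw":[1,1,1,0.4,0.4]}' 40 
python3 -m inch '{"delta_pos":[[0,0,0],[0,0,0],[0,0,0],[0,0,0],[0,0,0]],"angular":[[0,0,0],[0,0,0],[0,0,0],[0,0,0],[0,0,0]],"claw":[0.4,0.4,0.4,0.4,0.4]}' 40 
python3 d.py .452 -.052 .03 144.4
```

```text
wrist_force: [0.3, 0.3, -0.3]
width: 1.001
grasp_force: 0.0
time_s: 3.95
eef_pos: [0.4533, -0.052, 0.0331]
eef_rot: [0.001, 0.309, 0.951, 0.0]
wrist_force: [0.4, 0.3, 0.8]
width: 0.69
grasp_force: 0.0
time_s: 4.45
eef_pos: [0.4535, -0.0519, 0.0335]
eef_rot: [0.002, 0.309, 0.951, 0.0]
wrist_force: [-1.4, 1.3, 6.6]
width: 0.621
grasp_force: 41.5
t 4.5 pos [ 0.4535 -0.0519  0.0335] F [-1.4  1.3  6.6] w 0.621 g 41.5 j6 0.51
now-axes d [ 0.03  -0.023  0.087] turn [ 0.0005  0.0009 -0.002 ] end-axes d [ 0.03  -0.023  0.087]
```

```bash
python3 -m inch '{"delta_pos":[[0,0,-0.8],[0,0,-0.8],[0,0,-0.8],[0,0,-0.8],[0,0,0]],"angular":[[0,0,0],[0,0,0],[0,0,0],[0,0,0],[0,0,0]],"claw":[0.4,0.4,0.4,0.4,0.4]}' 40 
python3 d.py .5704 -.1615 .0395 144.4; python3 look.py
```

```text
time_s: 4.95
eef_pos: [0.4543, -0.0521, 0.1647]
eef_rot: [0.004, 0.309, 0.951, 0.001]
wrist_force: [0.3, 0.1, -1.5]
width: 0.616
grasp_force: 43.3
t 5.0 pos [ 0.4543 -0.0521  0.1647] F [ 0.3  0.1 -1.5] w 0.616 g 43.3 j6 0.51
now-axes d [-3.934 -0.522  3.155] turn [ 0.0012  0.0022 -0.002 ] end-axes d [-3.953 -0.535  3.13 ]
layer45-60 [ 0.4036 -0.3234] 5472 0.0556
layer45-60 [0.41   0.1559] 2183 0.0565
red [514.1 181. ] 195 [ 0.6645 -0.39    0.1702]
red [494.5 308.5] 151 [ 0.422  -0.3744  0.0948]
red [470.  317.5] 145 [ 0.4048 -0.3247  0.0946]
red [445.6 326.5] 137 [ 0.3883 -0.2754  0.0946]
```

```bash
python3 -m inch '{"delta_pos":[[-0.8,-0.1,0],[-0.8,-0.1,0],[-0.8,-0.1,0],[-0.8,-0.1,0],[-0.74,-0.12,0]],"angular":[[0,0,0],[0,0,0],[0,0,0],[0,0,0],[0,0,0]],"claw":[0.4,0.4,0.4,0.4,0.4]}' 40 |tail -2
python3 -m inch '{"delta_pos":[[0,0,0],[0,0,0]],"angular":[[0,0,0],[0,0,0]],"claw":[0.4,0.4]}' 40 |tail -2
python3 d.py .5704 -.1615 .0395 144.4
python3 - <<'E'
from cell import r
import cv2; cv2.imwrite("pics/w1.png",r.camera("wrist")["img"])
E
```

```text
width: 0.615
grasp_force: 43.3
width: 0.617
grasp_force: 43.2
t 5.7 pos [ 0.5673 -0.1613  0.1578] F [ 0.4  0.1 -2.1] w 0.617 g 43.2 j6 0.35
now-axes d [-0.073  0.045  2.958] turn [-0.0002 -0.0008 -0.0022] end-axes d [-0.066  0.042  2.958]
```

View pics/w1.png

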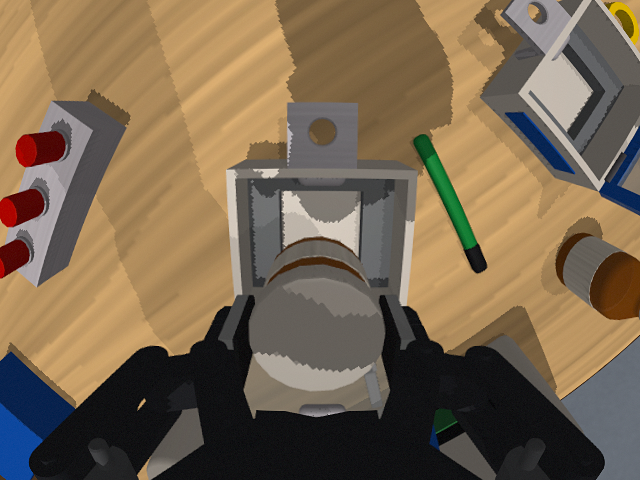

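The held jar, at (318,310), is centred over box C's pocket in y and aligned with it. Lowering now.

```bash
python3 -m inch '{"delta_pos":[[-0.07,0.04,0.5],[0,0,0.6],[0,0,0.6],[0,0,0.6],[0,0,0.4]],"angular":[[0,0,0],[0,0,0],[0,0,0],[0,0,0],[0,0,0]],"claw":[0.4,0.4,0.4,0.4,0.4]}' 40 |tail -3
python3 -m inch '{"delta_pos":[[0,0,0.1],[0,0,0.1],[0,0,0]],"angular":[[0,0,0],[0,0,0],[0,0,0]],"claw":[0.4,0.4,0.4]}' 40
python3 d.py .5704 -.1615 .0395 144.4
```

```text
wrist_force: [0.1, -0.6, -1.1]
width: 0.608
grasp_force: 43.3
time_s: 6.55
eef_pos: [0.5709, -0.1613, 0.0439]
eef_rot: [0.0, 0.308, 0.951, 0.0]
wrist_force: [-0.5, -0.6, -2.4]
width: 0.613
grasp_force: 43.3
t 6.5 pos [ 0.5709 -0.1613  0.0439] F [-0.5 -0.6 -2.4] w 0.613 g 43.3 j6 0.35
now-axes d [ 0.008 -0.013  0.11 ] turn [ 0.0001  0.0002 -0.0018] end-axes d [ 0.008 -0.012  0.11 ]
```

```bash
python3 -m inch '{"delta_pos":[[0,0,0.06],[0,0,0.04],[0,0,0]],"angular":[[0,0,0],[0,0,0],[0,0,0]],"claw":[0.4,0.4,0.4]}' 40
python3 -m inch '{"delta_pos":[[0,0,0],[0,0,0],[0,0,0],[0,0,-0.5],[0,0,-0.8]],"angular":[[0,0,0],[0,0,0],[0,0,0],[0,0,0],[0,0,0]],"claw":[0.76,0.76,0.76,0.76,0.76]}' 40
python3 -m inch '{"delta_pos":[[0,0,-1],[0,0,-1],[0,0,-1],[0,0,0]],"angular":[[0,0,0],[0,0,0],[0,0,0],[0,0,0]],"claw":[0.76,0.76,1,1]}' |tail -2
python3 d.py .41 .1557 .12 -116.6
python3 look.py
```

```text
time_s: 6.85
eef_pos: [0.5711, -0.1616, 0.0396]
eef_rot: [0.0, 0.309, 0.951, 0.0]
wrist_force: [0.6, 0.3, -1.6]
width: 0.614
grasp_force: 43.4
time_s: 7.35
eef_pos: [0.5697, -0.1612, 0.0899]
eef_rot: [-0.002, 0.309, 0.951, -0.0]
wrist_force: [1.0, 0.2, -0.7]
width: 0.759
grasp_force: 0.0
width: 1.002
grasp_force: 0.0
t 7.8 pos [ 0.5725 -0.162   0.2177] F [ 0.8 -0.6 -0.2] w 1.002 g 0.0 j6 0.35
now-axes d [7.972 4.038 2.388] turn [-0.0016  0.0028 -0.5519] end-axes d [-5.282  7.19   2.442]
layer45-60 [0.41   0.1557] 2183 0.0565
```

```bash
python3 -m inch '{"delta_pos":[[0.8,0.4,0],[0.8,0.4,0],[0.8,0.4,0],[0.8,0.4,0],[0.8,0.4,0]],"angular":[[0,0,0],[0,0,0],[0,0,0],[0,0,0],[0,0,0]],"claw":[1,1,1,1,1]}' |tail -2
python3 -m inch '{"delta_pos":[[0.8,0.4,0],[0.8,0.4,0],[0.8,0.4,0],[0.8,0.4,0],[0.8,0.4,0]],"angular":[[0,0,0],[0,0,0],[0,0,0],[0,0,0],[0,0,0]],"claw":[1,1,1,1,1]}' |tail -2
python3 -m inch '{"delta_pos":[[0,0,0],[0,0,0],[0,0,0],[0,0,0],[0,0,0]],"angular":[[0,0,-0.046],[0,0,-0.046],[0,0,-0.046],[0,0,-0.046],[0,0,-0.046]],"claw":[1,1,1,1,1]}' |tail -2
python3 -m inch '{"delta_pos":[[0,0,0],[0,0,0],[0,0,0],[0,0,0],[0,0,0]],"angular":[[0,0,-0.046],[0,0,-0.046],[0,0,-0.046],[0,0,-0.046],[0,0,-0.046]],"claw":[1,1,1,1,1]}' |tail -2
python3 -m inch '{"delta_pos":[[0,0,0],[0,0,0],[0,0,0]],"angular":[[0,0,-0.046],[0,0,-0.046],[0,0,0]],"claw":[1,1,1]}' |tail -2
python3 d.py .41 .1557 .0335 -116.6
python3 - <<'E'
from cell import r
import cv2; cv2.imwrite("pics/w2.png",r.camera("wrist")["img"])
E
```

```text
width: 1.001
grasp_force: 0.0
width: 1.0
grasp_force: 0.0
width: 0.999
grasp_force: 0.0
width: 0.999
grasp_force: 0.0
width: 0.998
grasp_force: 0.0
t 10.1 pos [0.4054 0.1557 0.2101] F [-0.3 -0.1  0.8] w 0.998 g 0.0 j6 -0.74
now-axes d [-0.057 -0.109  4.415] turn [ 0.0004 -0.0004  0.0008] end-axes d [-0.052 -0.104  4.415]
```

View pics/w2.png

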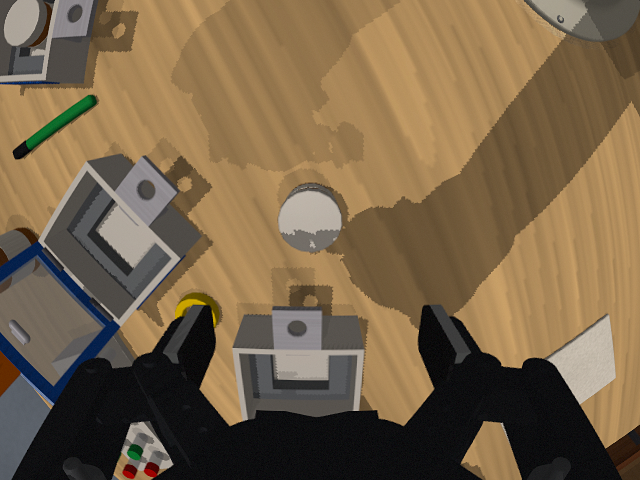

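Jar at (310,219) lies between the fingers, and box A below it at (298,360) is aligned. Box C at top left holds its jar, and no third jar is visible.

```bash
python3 -m inch '{"delta_pos":[[-0.05,-0.1,0.9],[0,0,0.9],[0,0,0.9],[0,0,0.9],[0,0,0.8]],"angular":[[0,0,0],[0,0,0],[0,0,0],[0,0,0],[0,0,0]],"claw":[1,1,1,1,1]}' | tail -3
python3 -m inch '{"delta_pos":[[0,0,0],[0,0,0],[0,0,0],[0,0,0],[0,0,0]],"angular":[[0,0,0],[0,0,0],[0,0,0],[0,0,0],[0,0,0]],"claw":[1,0.4,0.4,0.4,0.4]}' 40 
python3 -m inch '{"delta_pos":[[0,0,0],[0,0,0],[0,0,0]],"angular":[[0,0,0],[0,0,0],[0,0,0]],"claw":[0.4,0.4,0.4]}' 40 
python3 -m inch '{"delta_pos":[[0,0,-0.8],[0,0,-0.8],[0,0,-0.8],[0,0,-0.8],[0,0,0]],"angular":[[0,0,0],[0,0,0],[0,0,0],[0,0,0],[0,0,0]],"claw":[0.4,0.4,0.4,0.4,0.4]}' 40 |tail -2
python3 d.py .4978 .3065 .0395 -116.6
```

```text
wrist_force: [0.7, -0.3, 0.4]
width: 0.999
grasp_force: 0.0
time_s: 11.15
eef_pos: [0.4114, 0.1563, 0.0376]
eef_rot: [0.002, -0.525, 0.851, -0.0]
wrist_force: [-1.4, -1.5, 4.8]
width: 0.613
grasp_force: 41.4
time_s: 11.45
eef_pos: [0.4114, 0.1563, 0.0376]
eef_rot: [0.002, -0.525, 0.851, -0.0]
wrist_force: [-0.8, -1.3, 5.4]
width: 0.614
grasp_force: 41.4
width: 0.617
grasp_force: 43.0
t 11.9 pos [0.4122 0.1566 0.169 ] F [ 0.1 -0.3 -0.5] w 0.617 g 43.0 j6 -0.74
now-axes d [-4.29  -0.216  3.264] turn [-0.0018  0.002  -0.0001] end-axes d [-4.31  -0.236  3.237]
```

```bash
python3 -m inch '{"delta_pos":[[-0.8,-0.04,0],[-0.8,-0.04,0],[-0.8,-0.04,0],[-0.8,-0.04,0],[-0.8,-0.04,0]],"angular":[[0,0,0],[0,0,0],[0,0,0],[0,0,0],[0,0,0]],"claw":[0.4,0.4,0.4,0.4,0.4]}' 40 |tail -2
python3 -m inch '{"delta_pos":[[-0.3,-0.02,0],[0,0,0],[0,0,0]],"angular":[[0,0,0],[0,0,0],[0,0,0]],"claw":[0.4,0.4,0.4]}' 40 |tail -2
python3 d.py .4976 .306 .0446 -116.6
python3 - <<'E'
from cell import r
import cv2; cv2.imwrite("pics/w3.png",r.camera("wrist")["img"])
E
```

```text
width: 0.611
grasp_force: 42.9
width: 0.613
grasp_force: 42.9
t 12.8 pos [0.4946 0.3052 0.1633] F [-0.9 -1.2 -0.7] w 0.613 g 42.9 j6 -0.55
now-axes d [-0.053 -0.058  2.967] turn [ 0.0001 -0.0002  0.0001] end-axes d [-0.051 -0.057  2.967]
```

View pics/w3.png

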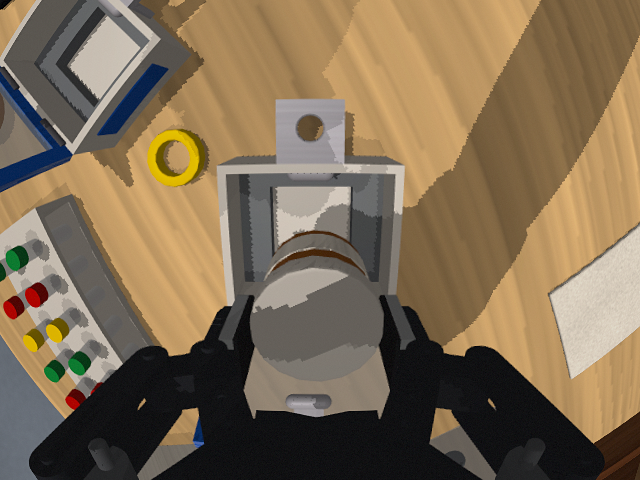

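Jar at (318,320) sits about 7 px right of the pocket centre at (311), which matches the remaining -2.3 mm. I'll correct that and lower it.

```bash
python3 -m inch '{"delta_pos":[[-0.05,-0.06,0.5],[0,0,0.6],[0,0,0.6],[0,0,0.6],[0,0,0.4]],"angular":[[0,0,0],[0,0,0],[0,0,0],[0,0,0],[0,0,0]],"claw":[0.4,0.4,0.4,0.4,0.4]}' 40 |tail -3
python3 -m inch '{"delta_pos":[[0,0,0.1],[0,0,0.1],[0,0,0.06],[0,0,0]],"angular":[[0,0,0],[0,0,0],[0,0,0],[0,0,0]],"claw":[0.4,0.4,0.4,0.4]}' 40
python3 d.py .4976 .306 .0446 -116.6
```

```text
wrist_force: [-1.5, -0.1, -0.9]
width: 0.614
grasp_force: 42.9
time_s: 13.7
eef_pos: [0.4983, 0.3065, 0.0456]
eef_rot: [0.001, -0.526, 0.851, -0.0]
wrist_force: [-0.3, 0.6, -1.3]
width: 0.611
grasp_force: 42.9
t 13.7 pos [0.4983 0.3065 0.0456] F [-0.3  0.6 -1.3] w 0.611 g 42.9 j6 -0.56
now-axes d [0.019 0.011 0.026] turn [-0.0002  0.0003  0.0001] end-axes d [0.019 0.011 0.026]
```

```bash
python3 -m inch '{"delta_pos":[[0,0,0.03],[0,0,0],[0,0,0],[0,0,-0.5],[0,0,-0.8]],"angular":[[0,0,0],[0,0,0],[0,0,0],[0,0,0],[0,0,0]],"claw":[0.4,0.76,0.76,0.76,0.76]}' 40 |tail -4
python3 -m inch '{"delta_pos":[[0,0,-1],[0,0,-1],[0,0,-1],[0,0,-1],[0,0,-1]],"angular":[[0,0,0],[0,0,0],[0,0,0],[0,0,0],[0,0,0]],"claw":[0.76,0.76,0,0,0]}' |tail -2
cat > box.py <<'E'
# orange tab points in box frames
from cell import r
from h import *
BX={"A":(.4976,.306,63.4),"C":(.5704,-.1615,-35.6)}
for n in("top","side"):
    c=r.camera(n); w=cloud(c); h=cv2.cvtColor(c["img"],cv2.COLOR_BGR2HSV)
    m=(h[...,0]>6)&(h[...,0]<16)&(h[...,1]>190)&(h[...,2]>90)
    for k,(x,y,a) in BX.items():
        a=np.radians(a); d=w-[x,y,0]; b=np.stack([d[...,0]*np.cos(a)+d[...,1]*np.sin(a),-d[...,0]*np.sin(a)+d[...,1]*np.cos(a),d[...,2]],-1)
        q=b[m&(abs(b[...,1])<.06)&(abs(b[...,0])<.2)&(b[...,2]>.05)]
        if len(q)>10: print(n,k,len(q),"lo",np.round(np.nanpercentile(q,3,0),3),"hi",np.round(np.nanpercentile(q,97,0),3))
        q=b[(abs(b[...,1])<.03)&(abs(b[...,0])<.035)&(b[...,2]>.05)&(b[...,2]<.075)]
        if len(q)>40: print("   jar top",np.round(np.nanmedian(q,0),4),"x,y extent",np.round(np.ptp(q,0),3))
E
python3 box.py; python3 d.py .4976 .306 .3 -116.6; python3 look.py
```

```text
eef_rot: [-0.002, -0.526, 0.851, 0.0]
wrist_force: [0.4, -0.3, -0.1]
width: 0.758
grasp_force: 0.0
width: 0.254
grasp_force: 0.0
   jar top [-0.0015  0.      0.0626] x,y extent [0.053 0.052 0.018]
top C 236 lo [ 0.076 -0.018  0.184] hi [0.088 0.021 0.215]
   jar top [-0.0009  0.0006  0.0626] x,y extent [0.054 0.053 0.015]
   jar top [-0.0095 -0.0006  0.062 ] x,y extent [0.056 0.053 0.013]
   jar top [ 0.0004 -0.0087  0.0617] x,y extent [0.053 0.056 0.014]
t 14.8 pos [0.4989 0.307  0.302 ] F [ 0.8  0.1 -0. ] w 0.076 g 0.0 j6 -0.56
now-axes d [0.037 0.017 0.05 ] turn [-0.0015  0.0023  0.0002] end-axes d [0.037 0.017 0.05 ]
layer45-60 [ 0.4037 -0.3234] 5467 0.0556
red [514.1 181. ] 195 [ 0.6646 -0.3898  0.1704]
red [494.5 308.5] 151 [ 0.4217 -0.3746  0.0946]
red [470.  317.5] 145 [ 0.405  -0.3248  0.0951]
red [445.6 326.5] 137 [ 0.3881 -0.2754  0.0948]
```

```bash
python3 - <<'E'
from h import *
for n in("top","side"):
    c=dict(np.load(f"pics/{n}0.npz")); w=cloud(c); h=cv2.cvtColor(c["img"],cv2.COLOR_BGR2HSV)
    m=(h[...,0]>5)&(h[...,0]<18)&(h[...,1]>170)&(h[...,2]>60)
    for k,(x,y,a) in {"A":(.4976,.306,63.4),"C":(.5704,-.1615,-35.6)}.items():
        a=np.radians(a); d=w-[x,y,0]; b=np.stack([d[...,0]*np.cos(a)+d[...,1]*np.sin(a),-d[...,0]*np.sin(a)+d[...,1]*np.cos(a),d[...,2]],-1)
        q=b[m&(abs(b[...,1])<.06)&(abs(b[...,0])<.2)&(b[...,2]>.12)]
        print(n,k,len(q),"lo",np.round(np.nanpercentile(q,3,0),3),"hi",np.round(np.nanpercentile(q,97,0),3))
E
echo A; for a in ".5514 .4135 .30"; do python3 d.py $a -116.6; done
```

```text
top A 317 lo [ 0.066 -0.023  0.182] hi [0.074 0.018 0.217]
top C 247 lo [ 0.071 -0.019  0.185] hi [0.081 0.021 0.217]
side A 9 lo [ 0.067 -0.021  0.179] hi [0.073 0.013 0.214]
side C 21 lo [ 0.074 -0.022  0.178] hi [0.08  0.015 0.215]
A
t 14.8 pos [0.4988 0.3069 0.2989] F [ 0.5 -0.2 -0.6] w 0.005 g 0.0 j6 -0.56
now-axes d [-2.971  0.016 -0.013] turn [-0.0009  0.0015  0.0001] end-axes d [-2.971  0.017 -0.027]
```

Both jar tops read z about 62 mm, within 1 mm of their pocket centres. Next is cover A: go behind its tab and sweep it shut.

```bash
python3 -m inch '{"delta_pos":[[-0.75,0,0],[-0.75,0,0],[-0.75,0,0],[-0.72,0,0],[0,0,0]],"angular":[[0,0,0],[0,0,0],[0,0,0],[0,0,0],[0,0,0]],"claw":[0,0,0,0,0]}' |tail -4
python3 -m inch '{"delta_pos":[[0,0,0.8],[0,0,0.8],[0,0,0.8],[0,0,0.68],[0,0,0]],"angular":[[0,0,0],[0,0,0],[0,0,0],[0,0,0],[0,0,0]],"claw":[0,0,0,0,0]}' |tail -4
python3 d.py .5514 .4135 .176 -116.6
```

```text
eef_rot: [-0.003, -0.526, 0.85, -0.0]
wrist_force: [-0.2, -0.0, -1.3]
width: -0.003
grasp_force: 0.0
eef_rot: [-0.004, -0.526, 0.851, -0.0]
wrist_force: [-0.4, 0.3, -0.3]
width: 0.0
grasp_force: 0.0
t 15.8 pos [0.5493 0.4109 0.1676] F [-0.4  0.3 -0.3] w 0.0 g 0.0 j6 -0.46
now-axes d [-0.08  -0.017 -0.212] turn [ 0.0011 -0.0022  0.0001] end-axes d [-0.081 -0.018 -0.211]
```

```bash
python3 -m inch '{"delta_pos":[[0.5,0,-0.2],[0.5,0,0],[0.5,0,0.05],[0.5,0,0.1],[0.4,0,0.2]],"angular":[[0,0,0],[0,0,0],[0,0,0],[0,0,0],[0,0,0]],"claw":[0,0,0,0,0]}' |tail -4
python3 -m inch '{"delta_pos":[[0.4,0,0.2],[0.35,0,0.35],[0.3,0,0.35]],"angular":[[0,0,0],[0,0,0],[0,0,0]],"claw":[0,0,0]}' |tail -4
cat > bf.py <<'E'
import sys
from cell import r
import numpy as np
x,y,a={"A":(.4976,.306,63.4),"C":(.5704,-.1615,-35.6)}[sys.argv[1]]; a=np.radians(a)
o=r.get_obs(); d=np.array(o["eef_pos"])-[x,y,0]
print("box frame mm",np.round([1000*(d[0]*np.cos(a)+d[1]*np.sin(a)),1000*(-d[0]*np.sin(a)+d[1]*np.cos(a)),1000*d[2]],1),"F",np.round(o["wrist_force"],1))
E
python3 bf.py A
```

```text
eef_rot: [0.002, -0.526, 0.851, 0.0]
wrist_force: [0.9, 0.3, 1.6]
width: 0.002
grasp_force: 0.4
eef_rot: [0.001, -0.525, 0.851, -0.0]
wrist_force: [-0.2, -0.1, 0.3]
width: 0.0
grasp_force: 0.5
box frame mm [-19.1  -0.6 132.3] F [-0.2 -0.1  0.3]
```

Run:
```python
from cell import r
import cv2,numpy as np
a=r.camera("side")["img"]; b=r.camera("top")["img"]
cv2.imwrite("pics/s4.png",np.hstack([a[60:360,100:400],b[150:450,20:320]]))
```

```text
(no output)
```

View pics/s4.png

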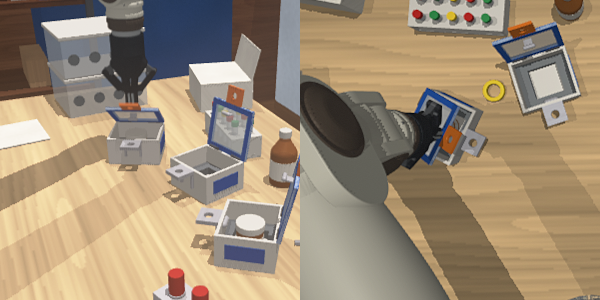

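Cover A is coming down ahead of the fingers: its orange tab is at (128,108) in the side half and (452,135) in the top half. I'll continue.

```bash
python3 -m inch '{"delta_pos":[[0.2,0,0.2],[0.2,0,0.4],[0.15,0,0.4],[0.07,0,0.3],[0.03,0,0.15]],"angular":[[0,0,0],[0,0,0],[0,0,0],[0,0,0],[0,0,0]],"claw":[0,0,0,0,0]}' |tail -3
python3 bf.py A
python3 -m inch '{"delta_pos":[[0,0,0.07],[0,0,0.07],[0,0,0]],"angular":[[0,0,0],[0,0,0],[0,0,0]],"claw":[0,0,0]}' |tail -3
python3 bf.py A
```

```text
wrist_force: [1.6, 0.8, 0.8]
width: -0.002
grasp_force: 0.4
box frame mm [-43.8  -0.6  73.4] F [1.6 0.8 0.8]
wrist_force: [-9.2, -7.2, 28.3]
width: 0.004
grasp_force: 14.4
box frame mm [-44.   -0.7  71.6] F [-9.2 -7.2 28.3]
```

```bash
python3 -m inch '{"delta_pos":[[0,0,-0.5],[0,0,-1],[0,0,-1],[0,0,-1],[0,0,-1]],"angular":[[0,0,0],[0,0,0],[0,0,0],[0,0,0],[0,0,0]],"claw":[0,0,0,0,0]}' |tail -3
python3 box.py
python3 bf.py A; python3 d.py .6694 -.2323 .30 144.4;  python3 -c "
from cell import r; print(r.get_obs()['joint_positions'])"
```

```text
wrist_force: [-0.0, 0.5, 0.0]
width: 0.002
grasp_force: 0.0
top A 333 lo [-0.095 -0.022  0.069] hi [-0.061  0.018  0.076]
   jar top [-0.0067 -0.0032  0.0728] x,y extent [0.069 0.06  0.007]
top C 237 lo [ 0.076 -0.019  0.183] hi [0.088 0.021 0.215]
   jar top [-0.0007  0.0007  0.0625] x,y extent [0.054 0.053 0.017]
   jar top [-0.0011 -0.0002  0.0726] x,y extent [0.069 0.06  0.005]
   jar top [ 0.0003 -0.0086  0.0617] x,y extent [0.053 0.054 0.015]
box frame mm [-43.2  -1.  253.5] F [ 0.3 -0.1  0.3]
t 18.1 pos [0.4791 0.2669 0.2535] F [ 0.3 -0.1  0.3] w -0.002 g 0.0 j6 -0.6
now-axes d [ 9.025 -9.843 -1.177] turn [0.0008 0.003  0.5501] end-axes d [-11.133  -7.378  -1.162]
[ 5.08310594e-01  8.41028713e-02  2.16341364e-01  1.69457827e+00
 -6.87091834e-05 -5.98696156e-01]
```

Cover A's tab now lies at z about 72 mm and stays there, so it has clicked. On to cover C.

```bash
python3 -m inch '{"delta_pos":[[0,0,-0.4],[0,0,-0.4],[0,0,-0.4],[0,0,0],[0,0,0]],"angular":[[0,0,0.046],[0,0,0.046],[0,0,0.046],[0,0,0.046],[0,0,0.046]],"claw":[0,0,0,0,0]}' |tail -1
python3 -m inch '{"delta_pos":[[0,0,0],[0,0,0],[0,0,0],[0,0,0],[0,0,0]],"angular":[[0,0,0.046],[0,0,0.046],[0,0,0.046],[0,0,0.046],[0,0,0.046]],"claw":[0,0,0,0,0]}' |tail -1
python3 -m inch '{"delta_pos":[[0,0,0],[0,0,0]],"angular":[[0,0,0.045],[0,0,0.045]],"claw":[0,0]}' |tail -1
python3 -m inch '{"delta_pos":[[-0.8,-0.52,0],[-0.8,-0.52,0],[-0.8,-0.52,0],[-0.8,-0.52,0],[-0.8,-0.52,0]],"angular":[[0,0,0],[0,0,0],[0,0,0],[0,0,0],[0,0,0]],"claw":[0,0,0,0,0]}' |tail -1
python3 -m inch '{"delta_pos":[[-0.8,-0.52,0],[-0.8,-0.52,0],[-0.8,-0.52,0],[-0.8,-0.52,0],[-0.8,-0.52,0]],"angular":[[0,0,0],[0,0,0],[0,0,0],[0,0,0],[0,0,0]],"claw":[0,0,0,0,0]}' |tail -1
python3 d.py .6696 -.2325 .30 144.4; python3 bf.py C
```

```text
grasp_force: 0.0
grasp_force: 0.0
grasp_force: 0.0
grasp_force: 0.0
grasp_force: 0.0
t 20.4 pos [ 0.6175 -0.0908  0.295 ] F [0.5 0.4 0.4] w -0.003 g 0.0 j6 0.48
now-axes d [-3.121 -2.124 -0.125] turn [-0.     -0.      0.0001] end-axes d [-3.122 -2.123 -0.124]
box frame mm [ -2.9  84.9 295. ] F [0.5 0.4 0.4]
```

```bash
python3 -m inch '{"delta_pos":[[-0.78,-0.53,0],[-0.78,-0.53,0],[-0.78,-0.53,0],[-0.78,-0.53,0],[0,0,0]],"angular":[[0,0,0],[0,0,0],[0,0,0],[0,0,0],[0,0,0]],"claw":[0,0,0,0,0]}' |tail -1
python3 d.py .6696 -.2325 .176 144.4; python3 bf.py C
```

```text
grasp_force: 0.0
t 20.9 pos [ 0.6702 -0.2352  0.2911] F [-0.9  0.7 -0.1] w -0.001 g 0.0 j6 0.29
now-axes d [0.04  0.051 2.878] turn [-0.0006 -0.0012 -0.001 ] end-axes d [0.051 0.045 2.878]
box frame mm [124.   -1.8 291.1] F [-0.9  0.7 -0.1]
```

```bash
python3 -m inch '{"delta_pos":[[0,0.05,0.7],[0,0,0.7],[0,0,0.7],[0,0,0.6],[0,0,0]],"angular":[[0,0,0],[0,0,0],[0,0,0],[0,0,0],[0,0,0]],"claw":[0,0,0,0,0]}' |tail -3
python3 bf.py C
python3 -m inch '{"delta_pos":[[0.5,0,0],[0.5,0,0],[0.5,0,0.05],[0.5,0,0.1],[0.4,0,0.2]],"angular":[[0,0,0],[0,0,0],[0,0,0],[0,0,0],[0,0,0]],"claw":[0,0,0,0,0]}' |tail -3
python3 bf.py C
```

```text
wrist_force: [0.2, 0.3, -1.1]
width: -0.001
grasp_force: 0.0
box frame mm [119.    3.2 183.2] F [ 0.2  0.3 -1.1]
wrist_force: [-0.0, -0.5, 0.2]
width: 0.0
grasp_force: 0.3
box frame mm [ 24.4   3.7 175.8] F [-0.  -0.5  0.2]
```

```bash
python3 -m inch '{"delta_pos":[[0.35,0,0.3],[0.3,0.03,0.3],[0.3,0.03,0.35],[0.25,0.02,0.4],[0.15,0,0.35]],"angular":[[0,0,0],[0,0,0],[0,0,0],[0,0,0],[0,0,0]],"claw":[0,0,0,0,0]}' |tail -3
python3 bf.py C
```

```text
wrist_force: [-0.4, 0.2, 1.1]
width: 0.0
grasp_force: 0.5
box frame mm [-29.4   7.  106.7] F [-0.4  0.2  1.1]
```

```bash
python3 -m inch '{"delta_pos":[[0.15,0,0.25],[0.12,0,0.25],[0.05,0,0.2],[0.02,0,0.1],[0,0,0]],"angular":[[0,0,0],[0,0,0],[0,0,0],[0,0,0],[0,0,0]],"claw":[0,0,0,0,0]}' |tail -3
python3 bf.py C
python3 -m inch '{"delta_pos":[[0,0,0.05],[0,0,0.05],[0,0,0]],"angular":[[0,0,0],[0,0,0],[0,0,0]],"claw":[0,0,0]}' |tail -3
python3 bf.py C
```

```text
wrist_force: [0.6, 0.9, 0.6]
width: -0.003
grasp_force: 0.0
box frame mm [-42.9   6.4  73.2] F [0.6 0.9 0.6]
wrist_force: [-7.3, 2.4, 19.9]
width: -0.001
grasp_force: 10.0
box frame mm [-42.7   6.5  71.7] F [-7.3  2.4 19.9]
```

```bash
python3 -m inch '{"delta_pos":[[0,0,-0.5],[0,0,-1],[0,0,-1],[0,0,-1],[0,0,-1]],"angular":[[0,0,0.04],[0,0,0.04],[0,0,0.04],[0,0,0.04],[0,0,0.04]],"claw":[0.6,0.6,0.6,0.6,0.6]}' |tail -3
python3 box.py; python3 d.py .387 -.278 .25 108.9
cat >> h.py <<'E'
def fcloud(c):
    z=c["z_map"]; K=c["intrinsics"]; T=np.linalg.inv(c["world_to_cam"])
    v,u=np.mgrid[:480,:640]; a=(u-K[0,2])/K[0,0]; b=(v-K[1,2])/K[1,1]; t=np.hypot(a,b)+1e-9; s=np.tan(np.minimum(t,1.5))/t
    w=np.stack([a*s*z,b*s*z,z],-1)@T[:3,:3].T+T[:3,3]; w[(z<=0)|(t>1.4)]=np.nan; return w
E
cat > pin.py <<'E'
# pin tops and stand from the wrist and the top cameras: red points of the top face, circle fit
from cell import r
from h import *
for n in("wrist","top","side"):
    c=r.camera(n); w=fcloud(c) if n=="wrist" else cloud(c)
    for p,a,m in blobs(red(c["img"]),60):
        q=w[m]; q=q[~np.isnan(q[:,0])]
        if len(q)<20: continue
        zt=np.percentile(q[:,2],90); g=q[q[:,2]>zt-.004]
        if not .04<zt<.15 or abs(q[:,1].mean()+.3)>.12 or q[:,0].mean()>.55: continue
        (x,y),rad=cv2.minEnclosingCircle(g[:,:2].astype(np.float32))
        print(n,"top z",round(zt,4),"mean",np.round(g[:,:2].mean(0),4),"circ",np.round([x,y,rad],4),len(g))
E
```

```text
wrist_force: [0.2, 0.0, 0.7]
width: 0.597
grasp_force: 0.0
top A 333 lo [-0.096 -0.022  0.07 ] hi [-0.061  0.018  0.076]
   jar top [ 0.0001 -0.0002  0.0728] x,y extent [0.07  0.06  0.007]
top C 140 lo [-0.093 -0.017  0.07 ] hi [-0.06   0.022  0.076]
   jar top [-0.026   0.0255  0.0723] x,y extent [0.027 0.015 0.006]
   jar top [0.0003 0.0004 0.0727] x,y extent [0.069 0.06  0.005]
   jar top [ 0.     -0.0012  0.0724] x,y extent [0.07  0.06  0.006]
t 23.8 pos [ 0.5405 -0.1318  0.2549] F [-0.2 -0.5 -0.4] w 0.6 g 0.0 j6 1.01
now-axes d [-2.274 -4.787  0.1  ] turn [ 0.0021  0.0013 -0.004 ] end-axes d [-2.214 -4.814  0.122]
```

Both covers are shut. Next, the pins.

```bash
python3 -m inch '{"delta_pos":[[-0.4,-0.8,0],[-0.4,-0.8,0],[-0.4,-0.8,0],[-0.4,-0.8,0],[-0.4,-0.8,0]],"angular":[[0,0,0],[0,0,0],[0,0,0],[0,0,0],[0,0,0]],"claw":[0.6,0.6,0.6,0.6,0.6]}' |tail -1
python3 -m inch '{"delta_pos":[[-0.25,-0.8,0],[0,0,0],[0,0,0]],"angular":[[0,0,-0.004],[0,0,0],[0,0,0]],"claw":[0.6,0.6,0.6]}' |tail -1
python3 d.py .387 -.278 .25 108.9; python3 pin.py
python3 - <<'E'
from cell import r
import cv2; cv2.imwrite("pics/w5.png",r.camera("wrist")["img"])
E
```

```text
grasp_force: 0.0
grasp_force: 0.0
t 24.6 pos [ 0.3851 -0.2779  0.2488] F [-0.3 -0.   0.4] w 0.597 g 0.0 j6 0.61
now-axes d [-0.018  0.044 -0.03 ] turn [ 0.     -0.0001  0.0009] end-axes d [-0.018  0.044 -0.03 ]
wrist top z 0.0961 mean [ 0.3881 -0.2786] circ [ 0.3882 -0.2791  0.0117] 585
wrist top z 0.096 mean [ 0.4052 -0.3283] circ [ 0.4055 -0.329   0.012 ] 513
wrist top z 0.0958 mean [ 0.4222 -0.3779] circ [ 0.422  -0.3786  0.0119] 421
top top z 0.0977 mean [ 0.4208 -0.3779] circ [ 0.4208 -0.3785  0.0114] 91
top top z 0.0972 mean [ 0.3869 -0.2777] circ [ 0.3861 -0.2782  0.0117] 92
side top z 0.0954 mean [ 0.3842 -0.2817] circ [ 0.3847 -0.2809  0.0114] 130
side top z 0.0955 mean [ 0.4018 -0.3316] circ [ 0.4021 -0.3307  0.0115] 151
side top z 0.0957 mean [ 0.4189 -0.3812] circ [ 0.4183 -0.3806  0.0121] 170
```

View pics/w5.png

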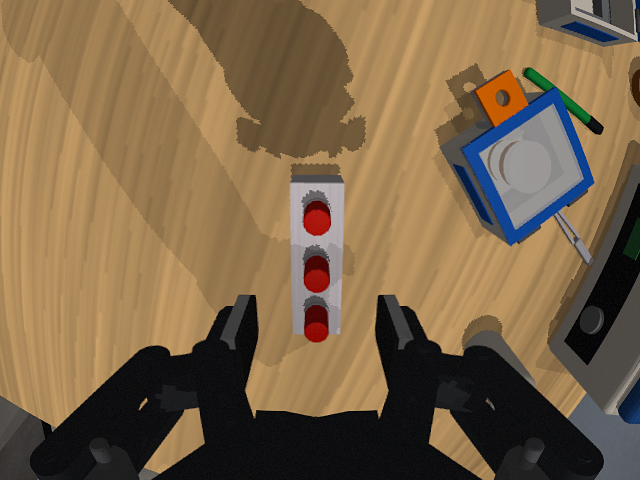

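The wrist view shows pins at (317,218), (317,272) and (316,325). Box C is shut with its jar inside at (520,165), and the tab hole is at (503,98). I'll take the pin nearest the open end.

```bash
python3 -m inch '{"delta_pos":[[-0.04,0.025,0.9],[0,0,0.9],[0,0,0.9],[0,0,0.9],[0,0,0.5]],"angular":[[0,0,0],[0,0,0],[0,0,0],[0,0,0],[0,0,0]],"claw":[0.6,0.6,0.6,0.6,0.6]}' |tail -1
python3 -m inch '{"delta_pos":[[0,0,0.4],[0,0,0],[0,0,0]],"angular":[[0,0,0],[0,0,0],[0,0,0]],"claw":[0.6,0.6,0.6]}' |tail -3
python3 d.py .3865 -.279 .064 108.9
python3 -m inch '{"delta_pos":[[0,0,0],[0,0,0],[0,0,0],[0,0,0],[0,0,0]],"angular":[[0,0,0],[0,0,0],[0,0,0],[0,0,0],[0,0,0]],"claw":[0.1,0.1,0.1,0.1,0.1]}' 50|tail -4
python3 d.py .3865 -.279 .064 108.9
```

```text
grasp_force: 0.0
wrist_force: [0.0, 0.0, 0.5]
width: 0.596
grasp_force: 0.0
t 25.6 pos [ 0.3873 -0.2784  0.0692] F [0.  0.  0.5] w 0.596 g 0.0 j6 0.61
now-axes d [-0.008 -0.024  0.13 ] turn [-0.     -0.0001  0.0017] end-axes d [-0.008 -0.024  0.13 ]
eef_rot: [0.001, 0.58, 0.815, 0.0]
wrist_force: [-0.1, 1.8, 6.1]
width: 0.258
grasp_force: 48.9
t 26.1 pos [ 0.3876 -0.279   0.0701] F [-0.1  1.8  6.1] w 0.258 g 48.9 j6 0.61
now-axes d [ 0.01  -0.025  0.153] turn [0.0005 0.0005 0.0013] end-axes d [ 0.01  -0.025  0.153]
```

```bash
python3 -m inch '{"delta_pos":[[0,0,-0.5],[0,0,-0.8],[0,0,-0.8],[0,0,-0.8],[0,0,-0.8]],"angular":[[0,0,0],[0,0,0],[0,0,0],[0,0,0],[0,0,0]],"claw":[0.1,0.1,0.1,0.1,0.1]}' 50|tail -2
python3 d.py .508 -.116 .2 108.9
cat > hole.py <<'E'
# hole in the orange tabs (z 72 mm plane), from every camera; also pin top if seen by wrist
import sys
from cell import r
from h import *
x0,y0=map(float,sys.argv[1:3])
for n in("wrist","top","side"):
    c=r.camera(n); w=fcloud(c) if n=="wrist" else cloud(c); h=cv2.cvtColor(c["img"],cv2.COLOR_BGR2HSV)
    m=((h[...,0]>5)&(h[...,0]<18)&(h[...,1]>170)&(h[...,2]>60)&(np.hypot(w[...,0]-x0,w[...,1]-y0)<.05)&(w[...,2]>.06)&(w[...,2]<.085)).astype(np.uint8)
    cs,hi=cv2.findContours(m,cv2.RETR_CCOMP,cv2.CHAIN_APPROX_NONE)
    for k,s in enumerate(cs):
        if hi[0,k,3]<0 and cv2.contourArea(s)>60:
            z=np.nanmedian(w[m>0][:,2]); mm=m.copy(); 
        if hi[0,k,3]>=0 and cv2.contourArea(s)>15:
            g=w[s[:,0,1],s[:,0,0]]; (x,y),rad=cv2.minEnclosingCircle(g[:,:2].astype(np.float32))
            print(n,"hole mean",np.round(g.mean(0),4),"circ",np.round([x,y,rad],4),"px",s[:,0].mean(0).round(1))
    q=w[m>0]
    if len(q)>30: rr=cv2.minAreaRect(q[:,:2].astype(np.float32)*1000); print(n,"tab rect",np.round(rr[0],1),np.round(rr[1],1),round(rr[2],1),"z",np.round(np.median(q[:,2]),4))
E
python3 hole.py .508 -.116
```

```text
width: 0.257
grasp_force: 49.0
t 26.6 pos [ 0.3868 -0.2787  0.2185] F [ 0.2 -0.8 -0.9] w 0.257 g 49.0 j6 0.61
now-axes d [2.85  4.196 0.461] turn [0.0001 0.0001 0.0013] end-axes d [2.867 4.184 0.462]
wrist hole mean [ 0.5112 -0.1156  0.0715] circ [ 0.5111 -0.116   0.0086] px [517.7  93.6]
wrist tab rect [ 512.5 -114.4] [48.4 38.6] 53.5 z 0.0728
top hole mean [ 0.5092 -0.1146  0.0728] circ [ 0.5093 -0.1146  0.0095] px [362.6 267.5]
top tab rect [ 509.3 -114.9] [43.8 36.4] 53.8 z 0.0732
```

```bash
python3 -m inch '{"delta_pos":[[0.57,0.84,0],[0.57,0.84,0],[0.57,0.84,0],[0.57,0.84,0],[0.57,0.84,0]],"angular":[[0,0,0],[0,0,0],[0,0,0],[0,0,0],[0,0,0]],"claw":[0.1,0.1,0.1,0.1,0.1]}' 50|tail -2
python3 -m inch '{"delta_pos":[[0,0,0.3],[0,0,0.3],[0,0,0],[0,0,0]],"angular":[[0,0,0],[0,0,0],[0,0,0],[0,0,0]],"claw":[0.1,0.1,0.1,0.1]}' 50|tail -2
python3 d.py .510 -.1155 .2 108.9; python3 hole.py .508 -.116
python3 - <<'E'
from cell import r
import cv2; cv2.imwrite("pics/w6.png",r.camera("wrist")["img"])
E
```

```text
width: 0.264
grasp_force: 49.1
width: 0.263
grasp_force: 49.2
t 27.6 pos [ 0.5074 -0.1168  0.1924] F [-0.2  1.   0.5] w 0.263 g 49.2 j6 1.01
now-axes d [ 0.009  0.071 -0.19 ] turn [-0.0003 -0.0002  0.0009] end-axes d [ 0.009  0.071 -0.19 ]
wrist hole mean [ 0.5112 -0.1153  0.0713] circ [ 0.5112 -0.1154  0.008 ] px [320.3 229.9]
wrist tab rect [ 511.4 -115.4] [44.3 38.8] 53.8 z 0.0729
top tab rect [516.1 -95.7] [11.2 27.5] 80.5 z 0.0734
```

View pics/w6.png

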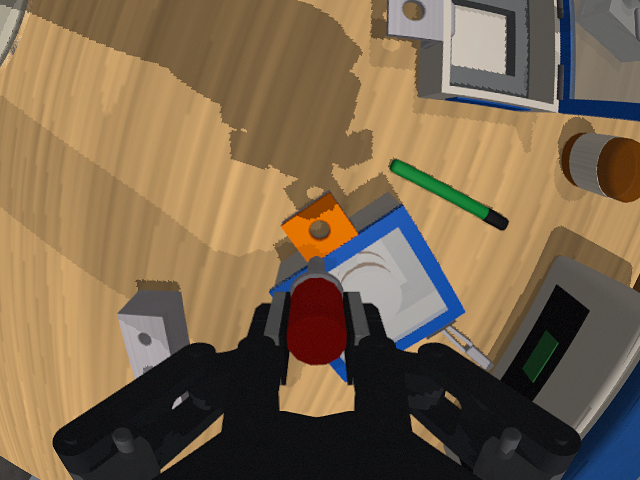

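The pin hangs at (317,310), its tip hidden by the collar. The hole in cover C's orange tab is at (320,230), and the marker is undisturbed.

```bash
cat > held.py <<'E'
from cell import r
from h import *
o=r.get_obs(); c=r.camera("wrist"); w=fcloud(c)
q=w[(red(c["img"])>0)]; q=q[np.linalg.norm(q[:,:2]-np.array(o["eef_pos"])[:2],axis=1)<.03]
zt=np.percentile(q[:,2],95); g=q[q[:,2]>zt-.004]; (x,y),rad=cv2.minEnclosingCircle(g[:,:2].astype(np.float32))
print("tcp",np.round(o["eef_pos"],4),"pin top z",zt.round(4),"mean",np.round(g.mean(0),4),"circ",np.round([x,y,rad],4),len(g))
# collar: lower points near the axis
w2=w.reshape(-1,3); k=w2[(np.linalg.norm(w2[:,:2]-np.array([x,y]),axis=1)<.02)&(w2[:,2]>zt-.09)&(w2[:,2]<zt-.034)]
print("below grip pts",len(k),"z range",np.round(np.percentile(k[:,2],[2,98]),4) if len(k) else "")
E
python3 held.py; python3 d.py .5112 -.1153 .17 108.9
```

```text
tcp [ 0.5082 -0.1166  0.1935] pin top z 0.2193 mean [ 0.5091 -0.1151  0.2184] circ [ 0.5094 -0.1161  0.012 ] 2532
below grip pts 687 z range [0.1398 0.185 ]
t 27.9 pos [ 0.5082 -0.1165  0.1935] F [-0.6 -0.8 -1.2] w 0.261 g 49.2 j6 1.01
now-axes d [0.005 0.08  0.587] turn [0.0003 0.0002 0.001 ] end-axes d [0.005 0.08  0.587]
```

```bash
python3 -m inch '{"delta_pos":[[0,0.05,0.4],[0,0,0.4],[0,0,0.35],[0,0,0],[0,0,0]],"angular":[[0,0,0.001],[0,0,0],[0,0,0],[0,0,0],[0,0,0]],"claw":[0.1,0.1,0.1,0.1,0.1]}' 50|tail -3
python3 d.py .510 -.1157 .137 108.9; python3 held.py; python3 hole.py .508 -.116
```

```text
wrist_force: [-0.0, -0.3, -0.4]
width: 0.267
grasp_force: 49.2
t 28.4 pos [ 0.5101 -0.1154  0.1472] F [-0.  -0.3 -0.4] w 0.267 g 49.2 j6 1.02
now-axes d [-0.007 -0.004  0.254] turn [-0.     -0.      0.0003] end-axes d [-0.007 -0.004  0.254]
tcp [ 0.5101 -0.1154  0.1472] pin top z 0.173 mean [ 0.511  -0.1139  0.1721] circ [ 0.5114 -0.1149  0.012 ] 2534
below grip pts 683 z range [0.0933 0.1385]
wrist tab rect [ 511.3 -115.3] [44.5 38.3] 54.0 z 0.0729
```

```bash
python3 -m inch '{"delta_pos":[[-0.005,0,0.15],[0,0,0.15],[0,0,0.1],[0,0,0.1],[0,0,0.1]],"angular":[[0,0,0],[0,0,0],[0,0,0],[0,0,0],[0,0,0]],"claw":[0.1,0.1,0.1,0.1,0.1]}' 50|tail -3
python3 d.py .510 -.1157 .087 108.9
python3 -m inch '{"delta_pos":[[0,0,0.1],[0,0,0.1],[0,0,0]],"angular":[[0,0,0],[0,0,0],[0,0,0]],"claw":[0.1,0.1,0.1]}' 50|tail -3
python3 d.py .510 -.1157 .087 108.9
```

```text
wrist_force: [-0.1, -0.1, -0.6]
width: 0.26
grasp_force: 49.2
t 29.1 pos [ 0.5101 -0.1155  0.1224] F [-0.1 -0.1 -0.6] w 0.26 g 49.2 j6 1.02
now-axes d [-0.004 -0.005  0.885] turn [-0.0001 -0.      0.0003] end-axes d [-0.004 -0.005  0.885]
wrist_force: [-0.9, -0.3, -0.4]
width: 0.262
grasp_force: 49.2
t 29.4 pos [ 0.51   -0.1154  0.1142] F [-0.9 -0.3 -0.4] w 0.262 g 49.2 j6 1.02
now-axes d [-0.007 -0.001  0.68 ] turn [-0.0002 -0.0002  0.0003] end-axes d [-0.007 -0.002  0.68 ]
```

No contact with the tip about 19 mm below the tab's upper face, so the pin is in the hole. Going down to the collar.

```bash
python3 -m inch '{"delta_pos":[[0,0,0.2],[0,0,0.15],[0,0,0.15],[0,0,0.1],[0,0,0]],"angular":[[0,0,0],[0,0,0],[0,0,0],[0,0,0],[0,0,0]],"claw":[0.1,0.1,0.1,0.1,0.1]}' 50|tail -3
python3 d.py .510 -.1157 .087 108.9
python3 -m inch '{"delta_pos":[[0,0,0.05],[0,0,0.05],[0,0,0]],"angular":[[0,0,0],[0,0,0],[0,0,0]],"claw":[0.1,0.1,0.1]}' 50|tail -3
python3 d.py .510 -.1157 .087 108.9
```

```text
wrist_force: [-0.3, -0.0, -1.1]
width: 0.263
grasp_force: 49.2
t 29.9 pos [ 0.5099 -0.1154  0.0901] F [-0.3 -0.  -1.1] w 0.263 g 49.2 j6 1.02
now-axes d [-0.008  0.001  0.077] turn [-0.0003 -0.0002  0.0003] end-axes d [-0.008  0.001  0.077]
wrist_force: [-0.5, 0.6, -0.2]
width: 0.264
grasp_force: 49.3
t 30.1 pos [ 0.5104 -0.1156  0.0872] F [-0.5  0.6 -0.2] w 0.264 g 49.3 j6 1.02
now-axes d [ 0.    -0.011  0.005] turn [0.0002 0.0001 0.0003] end-axes d [ 0.    -0.011  0.005]
```

```bash
python3 -m inch '{"delta_pos":[[0,0,0.03],[0,0,0.03],[0,0,0]],"angular":[[0,0,0],[0,0,0],[0,0,0]],"claw":[0.1,0.1,0.1]}' 50|tail -5
python3 d.py .510 -.1157 .087 108.9
```

```text
eef_pos: [0.5106, -0.1155, 0.0868]
eef_rot: [0.001, 0.581, 0.814, 0.0]
wrist_force: [-5.7, 1.9, 16.0]
width: 0.268
grasp_force: 51.0
t 30.4 pos [ 0.5106 -0.1155  0.0868] F [-5.7  1.9 16. ] w 0.268 g 51.0 j6 1.02
now-axes d [ 0.    -0.015 -0.006] turn [0.0006 0.0003 0.0003] end-axes d [ 0.    -0.015 -0.006]
```

```bash
python3 -m inch '{"delta_pos":[[0,0,0],[0,0,0],[0,0,0],[0,0,-0.4],[0,0,-0.8]],"angular":[[0,0,0],[0,0,0],[0,0,0],[0,0,0],[0,0,0]],"claw":[0.6,0.6,0.6,0.6,0.6]}' |tail -2
python3 -m inch '{"delta_pos":[[0,0,-1],[0,0,-1],[0,0,-1],[0,0,0]],"angular":[[0,0,0],[0,0,0],[0,0,0],[0,0,0]],"claw":[0.6,0.6,0.6,0.6]}' |tail -2
python3 d.py .4042 -.329 .249 108.9
python3 - <<'E'
from cell import r
from h import *
for n in("wrist","top"):
    c=r.camera(n); w=fcloud(c) if n=="wrist" else cloud(c)
    for p,a,m in blobs(red(c["img"]),60):
        q=w[m]; q=q[np.linalg.norm(q[:,:2]-[.51,-.116],axis=1)<.04]
        if len(q)>20: print(n,"pin in C: top z",np.percentile(q[:,2],92).round(4),np.round(np.median(q,0),4))
E
```

```text
width: 0.599
grasp_force: 0.0
width: 0.6
grasp_force: 0.0
t 31.4 pos [ 0.5116 -0.1158  0.2579] F [0.  0.4 0.1] w 0.6 g 0.0 j6 1.02
now-axes d [-4.167 -4.273  0.211] turn [0.002  0.0012 0.0004] end-axes d [-4.173 -4.267  0.221]
wrist pin in C: top z 0.1135 [ 0.5107 -0.1124  0.1123]
```

```bash
python3 -m inch '{"delta_pos":[[-0.6,-0.61,0],[-0.6,-0.61,0],[-0.6,-0.61,0],[-0.6,-0.61,0],[-0.6,-0.61,0]],"angular":[[0,0,0],[0,0,0],[0,0,0],[0,0,0],[0,0,0]],"claw":[0.6,0.6,0.6,0.6,0.6]}' |tail -1
python3 -m inch '{"delta_pos":[[-0.6,-0.61,0],[-0.57,-0.61,0],[0,0,0],[0,0,0]],"angular":[[0,0,0],[0,0,0],[0,0,0],[0,0,0]],"claw":[0.6,0.6,0.6,0.6]}' |tail -1
python3 pin.py; python3 d.py .4042 -.329 .0695 108.9
```

```text
grasp_force: 0.0
grasp_force: 0.0
wrist top z 0.096 mean [ 0.4054 -0.3286] circ [ 0.4056 -0.3289  0.0118] 576
wrist top z 0.096 mean [ 0.4224 -0.3784] circ [ 0.4225 -0.379   0.0119] 515
top top z 0.0984 mean [ 0.4276 -0.3585] circ [ 0.4356 -0.339   0.0436] 43
top top z 0.0973 mean [ 0.4039 -0.3276] circ [ 0.4036 -0.3281  0.0114] 94
side top z 0.0955 mean [ 0.4017 -0.3314] circ [ 0.4018 -0.33    0.0119] 151
side top z 0.0957 mean [ 0.419  -0.3813] circ [ 0.4194 -0.3807  0.0115] 169
t 32.5 pos [ 0.4032 -0.3279  0.2519] F [0.7 0.  0.1] w 0.599 g 0.0 j6 0.56
now-axes d [-0.038  0.017  4.559] turn [-0.0001 -0.0003  0.0007] end-axes d [-0.034  0.016  4.559]
```

```bash
python3 -m inch '{"delta_pos":[[-0.03,0.015,0.9],[0,0,0.9],[0,0,0.9],[0,0,0.9],[0,0,0.5]],"angular":[[0,0,0],[0,0,0],[0,0,0],[0,0,0],[0,0,0]],"claw":[0.6,0.6,0.6,0.6,0.6]}' |tail -1
python3 -m inch '{"delta_pos":[[0,0,0.4],[0,0,0],[0,0,0]],"angular":[[0,0,0],[0,0,0],[0,0,0]],"claw":[0.6,0.6,0.6]}' |tail -3
python3 d.py .4042 -.329 .0695 108.9
python3 -m inch '{"delta_pos":[[0,0,0],[0,0,0],[0,0,0],[0,0,0],[0,0,0]],"angular":[[0,0,0],[0,0,0],[0,0,0],[0,0,0],[0,0,0]],"claw":[0.1,0.1,0.1,0.1,0.1]}' 50|tail -4
python3 d.py .4042 -.329 .0695 108.9
python3 -m inch '{"delta_pos":[[0,0,-0.5],[0,0,-0.8],[0,0,-0.8],[0,0,-0.8],[0,0,-0.8]],"angular":[[0,0,0],[0,0,0],[0,0,0],[0,0,0],[0,0,0]],"claw":[0.1,0.1,0.1,0.1,0.1]}' 50|tail -2
python3 -m inch '{"delta_pos":[[0,0,-0.4],[0,0,-0.4],[0,0,0]],"angular":[[0,0,0],[0,0,0],[0,0,0]],"claw":[0.1,0.1,0.1]}' 50|tail -2
python3 d.py .4635 .2365 .25 108.9; python3 hole.py .464 .237
```

```text
grasp_force: 0.0
wrist_force: [0.5, -1.1, -0.1]
width: 0.603
grasp_force: 0.0
t 33.3 pos [ 0.4042 -0.3291  0.0729] F [ 0.5 -1.1 -0.1] w 0.603 g 0.0 j6 0.56
now-axes d [ 0.002 -0.     0.084] turn [ 0.     -0.      0.0007] end-axes d [ 0.002 -0.     0.084]
eef_rot: [0.001, 0.581, 0.814, 0.0]
wrist_force: [-0.8, 0.9, 5.2]
width: 0.26
grasp_force: 48.8
t 33.8 pos [ 0.4044 -0.33    0.0739] F [-0.8  0.9  5.2] w 0.26 g 48.8 j6 0.56
now-axes d [0.026 0.002 0.11 ] turn [0.0004 0.0005 0.0004] end-axes d [0.025 0.003 0.11 ]
width: 0.259
grasp_force: 49.0
width: 0.261
grasp_force: 49.0
t 34.6 pos [ 0.4044 -0.3302  0.2549] F [ 1.   0.9 -0.9] w 0.261 g 49.0 j6 0.56
now-axes d [12.919  5.999  0.093] turn [0.0006 0.001  0.0003] end-axes d [12.925  5.987  0.122]
top hole mean [0.4639 0.2356 0.0726] circ [0.4634 0.2353 0.0093] px [191.8 292.9]
top tab rect [464.1 235.6] [37.2 43. ] 63.9 z 0.0733
```

```bash
python3 -m inch '{"delta_pos":[[0.86,0.4,0],[0.86,0.4,0],[0.86,0.4,0],[0.86,0.4,0],[0.86,0.4,0]],"angular":[[0,0,0],[0,0,0],[0,0,0],[0,0,0],[0,0,0]],"claw":[0.1,0.1,0.1,0.1,0.1]}' 50|tail -1
python3 -m inch '{"delta_pos":[[0.86,0.4,0],[0.86,0.4,0],[0.86,0.4,0],[0.86,0.4,0],[0.86,0.4,0]],"angular":[[0,0,0],[0,0,0],[0,0,0],[0,0,0],[0,0,0]],"claw":[0.1,0.1,0.1,0.1,0.1]}' 50|tail -1
python3 -m inch '{"delta_pos":[[0.86,0.4,0],[0.86,0.4,0],[0.86,0.4,0],[0.86,0.4,0],[0.8,0.35,0]],"angular":[[0,0,0],[0,0,0],[0,0,0],[0,0,0],[0,0,0]],"claw":[0.1,0.1,0.1,0.1,0.1]}' 50|tail -1
python3 -m inch '{"delta_pos":[[0,0,0.5],[0,0,0.5],[0,0,0],[0,0,0]],"angular":[[0,0,0],[0,0,0],[0,0,0],[0,0,0]],"claw":[0.1,0.1,0.1,0.1]}' 50|tail -2
python3 hole.py .464 .237; python3 held.py; python3 d.py .4645 .235 .2 108.9
```

```text
grasp_force: 49.1
grasp_force: 49.1
grasp_force: 49.1
width: 0.255
grasp_force: 49.2
wrist hole mean [0.4658 0.2362 0.0711] circ [0.4656 0.2359 0.0086] px [321.2 220.9]
wrist tab rect [465.7 235.7] [37.7 44.6] 63.5 z 0.0729
top hole mean [0.4643 0.2353 0.0724] circ [0.4634 0.2352 0.0097] px [192.  292.7]
top tab rect [463.8 236. ] [37.8 43.1] 63.1 z 0.0732
tcp [0.4624 0.2333 0.2135] pin top z 0.2357 mean [0.4632 0.2352 0.2348] circ [0.4637 0.2339 0.0122] 2469
below grip pts 664 z range [0.1567 0.2012]
t 36.9 pos [0.4624 0.2333 0.2135] F [-0.1 -0.6 -1.3] w 0.261 g 49.2 j6 1.71
now-axes d [0.023 0.063 0.337] turn [ 0.0005 -0.0001  0.0002] end-axes d [0.023 0.064 0.337]
```

```bash
python3 -m inch '{"delta_pos":[[0.03,0.06,0.4],[0,0,0.4],[0,0,0.4],[0,0,0.3],[0,0,0]],"angular":[[0,0,0],[0,0,0],[0,0,0],[0,0,0],[0,0,0]],"claw":[0.1,0.1,0.1,0.1,0.1]}' 50|tail -1
python3 -m inch '{"delta_pos":[[0,0,0],[0,0,0]],"angular":[[0,0,0],[0,0,0]],"claw":[0.1,0.1]}' 50|tail -1
python3 hole.py .464 .237; python3 held.py; python3 d.py .4644 .2352 .091 108.9
```

```text
grasp_force: 49.2
grasp_force: 49.2
wrist tab rect [465.9 235.6] [37.8 44.8] 63.4 z 0.0729
top tab rect [463.7 235.8] [37.2 43.6] 64.4 z 0.0733
tcp [0.4642 0.2354 0.1532] pin top z 0.1754 mean [0.465  0.2375 0.1744] circ [0.4656 0.2363 0.0122] 2461
below grip pts 666 z range [0.0962 0.1408]
t 37.8 pos [0.4642 0.2354 0.153 ] F [ 0.4  0.3 -1. ] w 0.261 g 49.2 j6 1.71
now-axes d [-0.007  0.003  1.551] turn [ 0.0003 -0.      0.0003] end-axes d [-0.007  0.004  1.551]
```

```bash
python3 -m inch '{"delta_pos":[[-0.01,0.004,0.25],[0,0,0.2],[0,0,0.15],[0,0,0.1],[0,0,0.1]],"angular":[[0,0,0],[0,0,0],[0,0,0],[0,0,0],[0,0,0]],"claw":[0.1,0.1,0.1,0.1,0.1]}' 50|tail -3
python3 -m inch '{"delta_pos":[[0,0,0.1],[0,0,0]],"angular":[[0,0,0],[0,0,0]],"claw":[0.1,0.1]}' 50|tail -3
python3 d.py .4644 .2352 .091 108.9
```

```text
wrist_force: [-0.2, -0.8, -0.1]
width: 0.26
grasp_force: 49.2
wrist_force: [0.3, -0.1, 0.5]
width: 0.264
grasp_force: 49.2
t 38.5 pos [0.464  0.2349 0.116 ] F [ 0.3 -0.1  0.5] w 0.264 g 49.2 j6 1.71
now-axes d [0.005 0.012 0.624] turn [-0.0002  0.      0.0003] end-axes d [0.005 0.012 0.624]
```

```bash
python3 -m inch '{"delta_pos":[[0,0,0.2],[0,0,0.15],[0,0,0.1],[0,0,0.08],[0,0,0]],"angular":[[0,0,0],[0,0,0],[0,0,0],[0,0,0],[0,0,0]],"claw":[0.1,0.1,0.1,0.1,0.1]}' 50|tail -3
python3 d.py .4644 .2352 .091 108.9
python3 -m inch '{"delta_pos":[[0,0,0.04],[0,0,0.04],[0,0,0.03],[0,0,0]],"angular":[[0,0,0],[0,0,0],[0,0,0],[0,0,0]],"claw":[0.1,0.1,0.1,0.1]}' 50|tail -3
python3 d.py .4644 .2352 .091 108.9
```

```text
wrist_force: [0.2, 0.6, -0.1]
width: 0.256
grasp_force: 49.2
t 39.0 pos [0.464  0.2349 0.0947] F [ 0.2  0.6 -0.1] w 0.256 g 49.2 j6 1.71
now-axes d [0.004 0.013 0.094] turn [-0.0002  0.      0.0003] end-axes d [0.004 0.012 0.094]
wrist_force: [-0.3, 0.6, -0.2]
width: 0.261
grasp_force: 49.3
t 39.4 pos [0.4643 0.235  0.091 ] F [-0.3  0.6 -0.2] w 0.261 g 49.3 j6 1.71
now-axes d [ 0.004  0.005 -0.001] turn [ 0.0001 -0.      0.0003] end-axes d [ 0.004  0.005 -0.001]
```

```bash
python3 -m inch '{"delta_pos":[[0,0,0.03],[0,0,0.03],[0,0,0]],"angular":[[0,0,0],[0,0,0],[0,0,0]],"claw":[0.1,0.1,0.1]}' 50|tail -5
python3 d.py .4644 .2352 .091 108.9
```

```text
eef_pos: [0.4644, 0.235, 0.0905]
eef_rot: [0.001, 0.581, 0.814, 0.001]
wrist_force: [-5.1, -3.1, 14.5]
width: 0.258
grasp_force: 50.7
t 39.6 pos [0.4644 0.235  0.0905] F [-5.1 -3.1 14.5] w 0.258 g 50.7 j6 1.71
now-axes d [ 0.005  0.001 -0.013] turn [ 0.0006 -0.      0.0003] end-axes d [ 0.005  0.001 -0.013]
```

Home at 14 N. I'll release, raise the arm clear, and check everything.

```bash
python3 -m inch '{"delta_pos":[[0,0,0],[0,0,0],[0,0,0],[0,0,-0.4],[0,0,-0.8]],"angular":[[0,0,0],[0,0,0],[0,0,0],[0,0,0],[0,0,0]],"claw":[0.6,0.6,0.6,0.6,0.6]}' |tail -2
python3 -m inch '{"delta_pos":[[0,0,-1],[0,0,-1],[0,0,-1],[0,0,-1],[0,0,0]],"angular":[[0,0,0],[0,0,0],[0,0,0],[0,0,0],[0,0,0]],"claw":[0.6,0.6,0.6,0.6,0.6]}' |tail -2
python3 -m inch '{"delta_pos":[[-0.4,-0.8,0],[-0.4,-0.8,0],[-0.4,-0.8,0],[-0.4,-0.8,0],[0,0,0]],"angular":[[0,0,0],[0,0,0],[0,0,0],[0,0,0],[0,0,0]],"claw":[0.6,0.6,0.6,0.6,0.6]}' |tail -2
python3 - <<'E'
from cell import r
from h import *
ims=[]
for n in("top","side"):
    c=r.camera(n); w=cloud(c); ims.append(c["img"])
    for p,a,m in blobs(red(c["img"]),60): print(n,p,"top z",np.nanpercentile(w[m][:,2],92).round(4),np.round(np.nanmedian(w[m],0),3))
cv2.imwrite("pics/end.png",np.hstack([ims[0][120:420,60:460],ims[1][100:400,180:580]]))
E
python3 box.py; python3 look.py|grep layer
```

```text
width: 0.601
grasp_force: 0.0
width: 0.599
grasp_force: 0.0
width: 0.599
grasp_force: 0.0
top [138.5 144.5] top z 0.0958 [0.768 0.337 0.093]
top [189.8 147.6] top z 0.0949 [0.759 0.233 0.092]
top [137.1 163.9] top z 0.0952 [0.728 0.34  0.093]
top [188.3 166.8] top z 0.0945 [0.72  0.236 0.092]
top [514.1 181. ] top z 0.1721 [ 0.664 -0.391  0.17 ]
top [364.5 267.1] top z 0.1152 [ 0.51  -0.114  0.113]
top [188.3 293.6] top z 0.1154 [0.464 0.232 0.113]
top [494.5 308.5] top z 0.0977 [ 0.422 -0.374  0.094]
side [229.5 192.3] top z 0.1126 [0.461 0.227 0.098]
side [309.7 255.8] top z 0.1133 [ 0.509 -0.123  0.111]
side [487.1 290.1] top z 0.1707 [ 0.66  -0.398  0.169]
side [327.3 374.9] top z 0.096 [ 0.42  -0.384  0.094]
top A 184 lo [-0.096 -0.022  0.068] hi [-0.061  0.018  0.113]
   jar top [ 0.0002 -0.0003  0.0726] x,y extent [0.07  0.06  0.007]
top C 85 lo [-0.093 -0.018  0.07 ] hi [-0.059  0.021  0.092]
   jar top [0.     0.0004 0.0726] x,y extent [0.07  0.06  0.009]
   jar top [ 0.0033 -0.0109  0.0725] x,y extent [0.069 0.06  0.005]
   jar top [ 0.0002 -0.0018  0.0722] x,y extent [0.07  0.06  0.006]
layer45-60 [ 0.4013 -0.3212] 6806 0.0555
```

View pics/end.png

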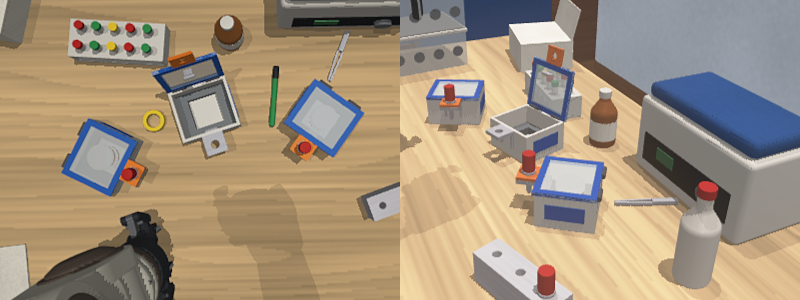

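Boxes A and C are shut and pinned: the pins are at (132,173) and (304,148) in the top half, with tops at about 113 mm. The middle box is open and empty, the spare pin is in its stand at (546,280), and the bystanders are unmoved.

```bash
python3 -c "
from cell import r
print(r.job_done())"
```

```text
the job is handed in; nothing more can be done
None
```

I found two jars and packed each upright in its own box (left and right), with the covers clicked shut and the pins pushed fully home. The middle box stays open, the spare pin is in its stand, and the job is handed in.

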